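# Kit up the power-supply parts

### The job

Fill the kit tray for the next power-supply board: put the large capacitor, the finned heat sink, the copper-wound ring and the transformer each into the tray insert whose rim fits its outline (the ring over the peg, the heat sink lengthwise in the long one), upright and flat on the insert's floor. Set them down gently, do not drop them. Leave the small capacitor and the plain aluminium block standing where they are.

Things in the scene. Friction and masses are not known exactly. Their poses are not given: they have to be found in the camera images.
- capacitor: the LARGE can capacitor: upright black cylinder 35 mm in diameter, 52 mm high, bright aluminium top with a scored cross; about 70 g. Loose, standing on the table (mat, under 1 mm). Origin: middle of its underside, z up.
- heat_sink: the finned heat sink: aluminium, 60 mm long (its x axis), 26 mm wide (y), 40 mm high; seen from above a comb, 8 upright fins standing out on both sides of a spine along x. It can be gripped across the fins' edges, along y (26 mm). About 90 g. Loose, standing on the table (mat, under 1 mm). Origin: middle of its underside, z up.
- toroid: the toroidal choke: copper-wound ring lying flat, 52 mm outside diameter, hole 24 mm right through, 32 mm high; about 200 g. Loose, standing on the table (mat, under 1 mm). Origin: middle of its underside, z up.
- transformer: the small mains transformer: dark laminated steel core 48 mm long (x axis), 24 mm wide (y), 42 mm high, with a copper coil between white flanges through its middle, 34 mm long (x), 42 mm wide (y), 4 to 38 mm above the table. Flat core ends make it easy to grip along x (48 mm). About 300 g. Loose, standing on the table (mat, under 1 mm). Origin: middle of its underside, z up.
- bay_round: fixed grey insert plate, 94 mm square, in the kit tray; on it a black rim, small and round, 53 mm inside, empty: for the large capacitor. Origin: middle of the plate's underside, 4 mm above the table, z up; the part stands on the plate's top, 7 mm above the table; rim top at 15 mm. Inserts lie 2 by 2, 100 mm apart, square to the tray (216 mm, wall 14 mm high).
- bay_long: fixed grey insert plate, 94 mm square, in the kit tray; on it a black rim, long and narrow, 78 (x) by 44 mm (y) inside: for the heat sink, lengthwise. Origin: middle of the plate's underside, 4 mm above the table, z up; the part stands on the plate's top, 7 mm above the table; rim top at 15 mm. Inserts lie 2 by 2, 100 mm apart, square to the tray (216 mm, wall 14 mm high).
- bay_peg: fixed grey insert plate, 94 mm square, in the kit tray; on it a black rim, round, 70 mm inside, with a central peg 8 mm thick, 12 mm high: for the ring. Origin: middle of the plate's underside, 4 mm above the table, z up; the part stands on the plate's top, 7 mm above the table; rim top at 15 mm. Inserts lie 2 by 2, 100 mm apart, square to the tray (216 mm, wall 14 mm high).
- bay_square: fixed grey insert plate, 94 mm square, in the kit tray; on it a black rim, nearly square, 66 (x) by 60 mm (y) inside: for the transformer. Origin: middle of the plate's underside, 4 mm above the table, z up; the part stands on the plate's top, 7 mm above the table; rim top at 15 mm. Inserts lie 2 by 2, 100 mm apart, square to the tray (216 mm, wall 14 mm high).
- small_capacitor: look-alike, not for the tray: a SMALL can capacitor, black cylinder 24 mm in diameter, 36 mm high, aluminium top; to be left alone. Loose. Origin: middle of its underside.
- plain_block: look-alike, not for the tray: a plain solid aluminium bar without fins, 60 mm (x) x 26 mm (y) x 40 mm high, two small dark screw holes in its top; to be left alone. Loose. Origin: middle of its underside.
Things that resemble listed ones, but are neither listed nor needed, are in the scene too. What is shaped like the heat_sink but blue is not meant.

How it is judged:
By the outcome, as a careful person would: the job done as asked, in the order asked, and still so for the second after the job is handed in, with the robot touching nothing.
It also fails if it takes over 102 s, if anything falls off the work surface, if the arm or the gripper's body presses on something with over 40 N, if the wrist force passes 120 N, or if a joint passes its speed limit or range.

### The arm

A 6-joint arm with a two-finger parallel gripper is mounted at the origin on the work surface. World frame = base frame: x ahead of the robot, y to its left, z up, the work surface at z = 0. Lengths are in m, angles in rad, forces in N, time in s.
With the tool pointing down it reaches from about 0.375 to 0.9 m from the base axis. Payload 3.1 kg.
Tool frame: the origin (TCP) lies at the very end of the fingers, on their centre line; the grasp point (between the pads) lies 19 mm behind it; z points along the fingers, y is the direction in which the jaws open and shut (so a half turn about z gives the same grasp; the last joint's range is limited). The gripper opens to 87 mm and grips with 3 to 60 N. Pads are 19 mm wide; open, the fingers measure 117 mm over their backs; the gripper's body (75 mm by 190 mm) begins 51 mm behind the grasp point.
Start: joints at [-1.357, 0.527, 1.433, -0, 1.181, -0.178], TCP at [0.239, -0.577, 0.223] pointing down, gripper open.
Joint ranges: [-3.08, 3.08], [-0.75, 2.2], [0.22, 2.44], [-1.43, 4.57], [0, 2.65], [-2.85, 2.85]. Speed limits (rad/s): [2.79, 2.79, 3.14, 3.14, 3.14, 3.14].

### API

Orientations are given as a unit quaternion [x, y, z, w].
In Python, from rig import robot gives the robot as it stands.
- The arm moves only by the tool send_rows, never from a script. Its argument "plan" is one flat list of numbers, 7 for each row, row after row: the opening, from -1 (shut) to 1 (fully open), then the shift along the tool's x, y, z in mm, then the turn, a rotation vector about the tool's x, y, z in rad. In form: [claw, tx, ty, tz, rx, ry, rz, claw, tx, ty, tz, rx, ry, rz, ...]. A call has 1 to 8 rows; each row shifts and turns the pose as measured when the row begins, along the tool's axes as they then stand; what a row does not reach is not made up. A row lasts 1/10 s, in which the tool goes at most 50 mm and 8.59 degrees, less where a joint would pass 70% of its speed; a pose out of reach is approached as far as the arm can. A call is refused whole if a number of a shift passes 50 or a number of a turn 0.15, either way. A call with a gripper value outside its range is refused whole. The fingers move at their own pace and stop on an object; "force" is the grip in N (left out, the last holds). Time passes only in rows, so rows that do not move let the fingers close. It gives the time, the measured TCP pose, the force and the opening at its end, in the units of the state.
- robot.get_obs(): the state, without advancing time (a new reading comes with each control period).
- robot.camera(name): name is "scene" or "top" or "wrist"; returns (picture, depth): 384x512x3 uint8, red, green, blue; 384x512 float32, m along the optical axis (not along the pixel's ray), 0 where there is no reading.
- robot.camera_model(name): a dict with "K" (3x3 intrinsics, pixels), "k1" (the pictures are not rectified: a ray, as slopes to the right and down, at radius r is drawn at 1 + k1 r^2 times it, then the intrinsics apply), "position" and "attitude" of the camera in the world. Camera axes: x right, y down, z forward; pixel columns grow to the right and rows downward; lengths in m; the calibration is good to about 2 mm. A picture is of the moment at which its call begins: read the wrist's pose just before it. camera_model takes no time and is no camera call; for the wrist camera it gives the pose at the moment of the call.
- robot.hand_in(): hands the job in, once; it reports no verdict.
The state is a dict: "time": time; "q": joint angles; "joint_velocities": joint speeds; "joint_torque": joint torques, N m; "position": TCP position; "tool_rot": TCP orientation; "ft_force": force on the tool from outside, world axes, zero at the start; "moment": the same for the moment, N m; "grip_width": finger opening in m.
Only numpy, scipy, OpenCV 4.12 (cv2) and the standard library are available. Lean on these libraries where they do the work, as an engineer would, in place of code of your own. Each camera call takes 0.05 s, during which the arm holds its last target. There are 200 camera calls.

## Working session

There is one attempt and no reset: what is moved stays moved. The work goes in short steps, Python scripts to look and compute and a tool call to move; the robot and the scene stay as the last step left them, time stands still between calls to the robot, and variables do not carry over. Pictures are saved under pics/ and viewed, about 12 in all and at most 16, crops included, and the job is handed in when it is done.

Besides the shell and the picture viewer there is one more tool, called after ">>>" in YAML: its name, and indented under it one key for each argument. send_rows: Moves the arm, as the interface text tells. Its arguments: {"type":"object","properties":{"plan":{"type":"array"},"force":{"type":"number"}},"required":["plan"]}

```bash
ls; mkdir -p pics; cat > h.py <<'E'
import numpy as np, cv2
from rig import robot
from scipy.spatial.transform import Rotation as R
def att(m):
    a=np.array(m["attitude"]); return a if a.shape==(3,3) else R.from_quat(a).as_matrix()
def ray(m,u,v):
    K=np.array(m["K"]); x=np.array([(u-K[0,2])/K[0,0],(v-K[1,2])/K[1,1]]); y=x.copy()
    for _ in range(20): y=x/(1+m["k1"]*(y@y))
    return att(m)@np.array([y[0],y[1],1.])
def at_z(m,u,v,z):
    d=ray(m,u,v); p=np.array(m["position"]); return p+d*(z-p[2])/d[2]
def at_d(m,u,v,dep):
    return np.array(m["position"])+ray(m,u,v)*dep
def shot(name,f,crop=None,s=1):
    m=robot.camera_model(name); im,d=robot.camera(name)
    np.savez("pics/"+f+".npz",d=d,im=im,**{k:np.array(v) for k,v in m.items()})
    save(im,f,crop,s); return m,im,d
def save(im,f,crop=None,s=1):
    if crop: a,b,c,e=crop; im=im[b:e,a:c]
    cv2.imwrite("pics/"+f+".png",cv2.cvtColor(cv2.resize(im,None,fx=s,fy=s,interpolation=cv2.INTER_CUBIC),cv2.COLOR_RGB2BGR))
def load(f):
    z=np.load("pics/"+f+".npz"); m={k:z[k] for k in("K","k1","position","attitude")}; return m,z["im"],z["d"]
E
python3 - <<'E'
from h import *
m,im,d=shot("top","top1",None,1.5)
print(m)
m,im,d=shot("scene","scene1",None,1.5)
print(m)
print(robot.camera_model("wrist"),robot.get_obs())
E
```

```text
pics
{'K': array([[383.6225541 ,   0.        , 263.98797279],
       [  0.        , 383.6225541 , 192.82808205],
       [  0.        ,   0.        ,   1.        ]]), 'k1': -0.11797972782885568, 'position': array([0.43098653, 0.01264939, 1.06538332]), 'attitude': array([ 0.71217908, -0.69969861,  0.04443315, -0.03533429])}
{'K': array([[405.25667378,   0.        , 252.4945698 ],
       [  0.        , 405.25667378, 192.61258969],
       [  0.        ,   0.        ,   1.        ]]), 'k1': 0.03306318125428827, 'position': array([1.3003139 , 0.38173073, 0.7093441 ]), 'attitude': array([ 0.46771828,  0.76746803, -0.37219439, -0.23174073])}
{'K': array([[331.07332245,   0.        , 252.3600588 ],
       [  0.        , 331.07332245, 192.35709267],
       [  0.        ,   0.        ,   1.        ]]), 'k1': -0.07513430138211961, 'position': array([ 0.30228549, -0.55060221,  0.38349617]), 'attitude': array([ 0.82513143, -0.55042362, -0.07178106,  0.10506871])} {'time': 0.1, 'q': array([-1.35652830e+00,  5.28396238e-01,  1.43377503e+00, -2.01863144e-05,
        1.18144398e+00, -1.78487390e-01]), 'joint_velocities': array([ 1.03869337e-03, -1.02666784e-03, -2.53420405e-03, -5.54784136e-05,
       -7.55482692e-04,  1.18550259e-03]), 'joint_torque': array([-5.26822641e-04, -4.40986204e+01, -1.77150178e+01,  6.35388982e-02,
        5.33577881e-02, -3.97611041e-05]), 'position': array([ 0.2390929 , -0.57672858,  0.22165509]), 'tool_rot': array([ 9.80778534e-01,  1.95121616e-01, -2.74237694e-05, -1.01096514e-03]), 'ft_force': array([0.08218474, 0.91935912, 0.25417619]), 'moment': array([ 0.04889743, -0.0170339 , -0.03576191]), 'grip_width': 0.08679780076969444}
```

View pics/top1.png

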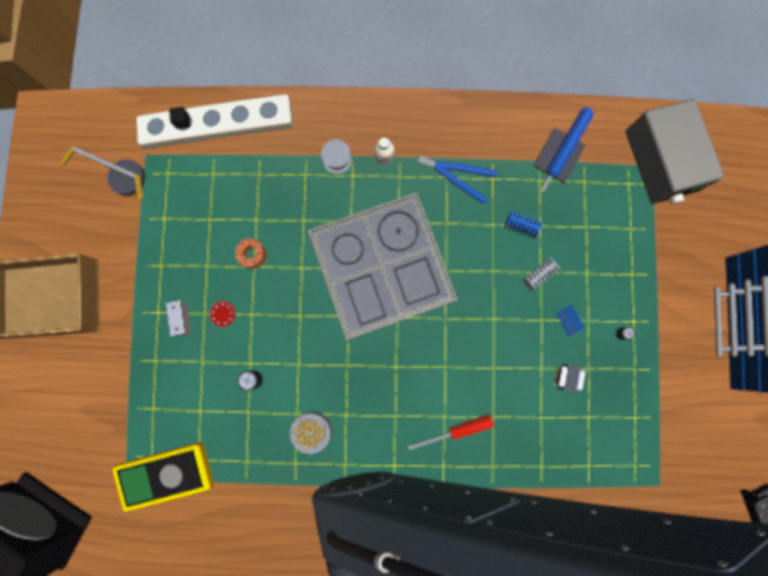

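View pics/scene1.png

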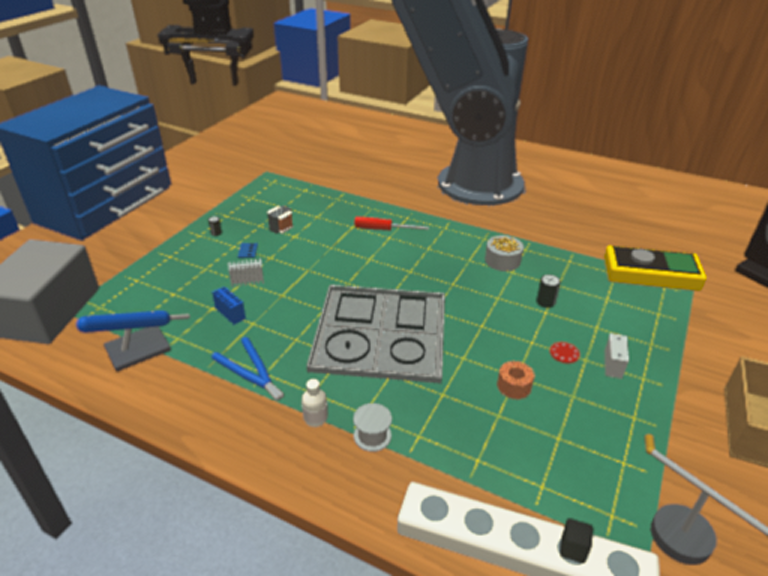

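Top picture (1.5× px): the large capacitor candidates are (249,380) and (626,333), and the first is clearly bigger. The heat sink candidates are (542,272) aluminium finned, (523,223) blue and (177,318) plain block; I take (542,272). The toroid is at (250,253), the transformer at (571,378) and the tray at (383,265). I'll confirm with an enlarged composite and depth.

```bash
python3 - <<'E'
from h import *
m,im,d=load("top1")
def crop(c,h,s):
    u,v=c; x=cv2.resize(im[v-h:v+h,u-h:u+h],(s,s),interpolation=cv2.INTER_CUBIC)
    for k in range(0,2*h,10):
        p=int(k*s/(2*h)); cv2.line(x,(p,0),(p,5),(255,255,255),1); cv2.line(x,(0,p),(5,p),(255,255,255),1)
    return x
C=[((166,253),20,260),((417,222),20,260),((167,169),20,260),((361,182),20,260),((381,252),20,260),((255,177),55,260)]
t=[crop(*c) for c in C]
o=np.vstack([np.hstack(t[:3]),np.hstack(t[3:])]); save(o,"comp1")
for n,(u,v) in dict(cap=(166,253),small=(417,222),tor=(167,169),hs=(361,182),tr=(381,252),blk=(118,212)).items():
    w=d[v-12:v+12,u-12:u+12]; P=np.array([at_d(m,x,y,d[y,x]) for y in range(v-20,v+20) for x in range(u-20,u+20) if d[y,x]>0])
    Q=P[P[:,2]>0.018]; top=np.percentile(Q[:,2],90); T=Q[Q[:,2]>top-.006]
    print(n,len(Q),np.round(T.mean(0),4),"zmed",np.round(np.median(T[:,2]),4),cv2.minAreaRect((T[:,:2]*1000).astype(np.float32)), "table",np.round(np.percentile(P[:,2],20),4))
E
```

```text
cap 164 [0.3794 0.2594 0.0527] zmed 0.0527 ((379.2110900878906, 259.47021484375), (31.535411834716797, 30.299407958984375), 1.782500982284546) table -0.0007
small 75 [ 0.475  -0.4251  0.0366] zmed 0.0365 ((474.9274597167969, -426.0361328125), (21.98345375061035, 21.473413467407227), 0.6766675114631653) table -0.0007
tor 232 [0.6119 0.2708 0.0324] zmed 0.0325 ((612.4074096679688, 270.4704284667969), (48.686195373535156, 48.08768844604492), 71.50595092773438) table -0.0004
hs 224 [ 0.5833 -0.2649  0.0401] zmed 0.0401 ((583.5014038085938, -265.40142822265625), (25.787240982055664, 60.333473205566406), 39.648101806640625) table -0.0005
tr 268 [ 0.3935 -0.3171  0.0418] zmed 0.0418 ((393.6191101074219, -316.8146667480469), (41.13193130493164, 45.69451141357422), 76.52072143554688) table -0.0005
blk 265 [0.4891 0.3985 0.04  ] zmed 0.0402 ((488.9494934082031, 398.7693786621094), (61.014793395996094, 26.655677795410156), 11.51155948638916) table -0.0005
```

View pics/comp1.png

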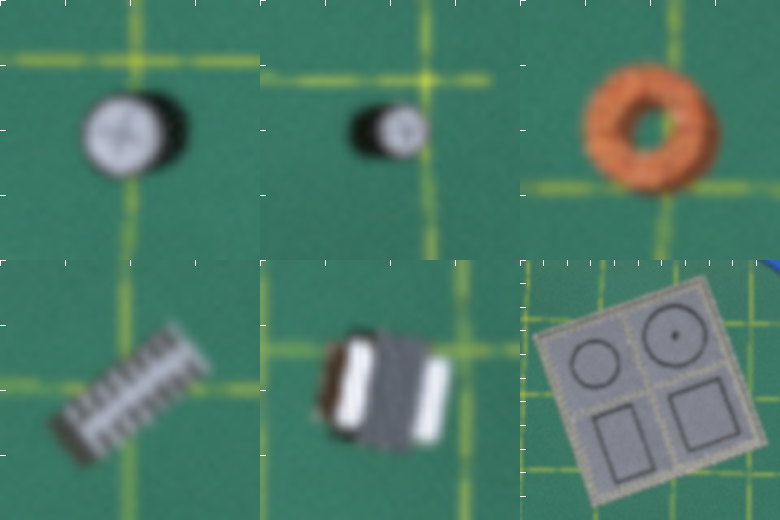

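The composite confirms all of them: the larger can, with the cross, is at crop 1 (166,253). The aluminium comb, the ring with a see-through hole and the laminated core with white flanges match too, and heights and sizes fit the text. In the tray, round is upper left, peg upper right, long lower left and square lower right. Next I compute the bay poses and a motion-planning helper.

```bash
cat >> h.py <<'E'
def plan(p,psi=None,o=None,maxr=24,step=45):
    """print rows (tx,ty,tz mm, rz) to bring the tool (pointing down) to p (m), psi=angle of tool x (deg)"""
    o=o or robot.get_obs(); T=R.from_quat(o["tool_rot"]).as_matrix(); a=np.arctan2(T[1,0],T[0,0])
    da=0 if psi is None else (np.deg2rad(psi)-a+np.pi/2)%np.pi-np.pi/2
    if psi is not None: print("q6 after ~",round(np.degrees(np.arctan2(p[1],p[0])-(a+da))+90,1),"turn",round(np.degrees(da),1))
    D=(np.array(p)-o["position"])*1000
    n=max(int(np.ceil(np.linalg.norm(D)/step)),int(np.ceil(abs(da)/.145)),1)
    tilt=T[:,2]
    print("rows",n,"tilt",np.round(tilt[:2],4),"psi",round(np.degrees(a),1),"D",np.round(D,1))
    for k in range(n):
        b=a+da*k/n; x=np.array([np.cos(b),np.sin(b),0]); y=np.array([np.sin(b),-np.cos(b),0])
        d=D/n; print([0 if abs(v)<.05 else float(round(v,1)) for v in (d@x,d@y,-d[2])], round(-da/n,3))
E
python3 - <<'E'
from h import *
m,im,d=load("top1")
c={}
for n,(u,v) in dict(round=(232.2,165.6),peg=(265.6,153.7),long=(244.0,199.4),square=(277.4,187.1)).items():
    c[n]=at_z(m,u,v,.015)
    w=d[int(v)-3:int(v)+4,int(u)-3:int(u)+4]; print(n,np.round(c[n],4),"depth z",round(at_d(m,u,v,np.median(w))[2],4))
for a,b in (("round","peg"),("round","long"),("peg","square"),("long","square")):
    e=c[b]-c[a]; print(a,b,np.linalg.norm(e),np.degrees(np.arctan2(e[1],e[0])))
plan([.45,-.15,.3],0)
E
```

```text
round [0.6247 0.0897 0.015 ] depth z 0.0076
peg [ 0.6602 -0.0025  0.015 ] depth z 0.0082
long [0.531  0.0548 0.015 ] depth z 0.0072
square [ 0.5668 -0.0367  0.015 ] depth z 0.0063
round peg 0.09884929639933739 -68.957014175282
round long 0.10001448468501375 -159.53438046386688
peg square 0.09943501651538082 -159.9231918605865
long square 0.09818219207612457 -68.61356748924133
q6 after ~ 71.6 turn -22.5
rows 11 tilt [-0.0004  0.002 ] psi 22.5 D [210.9 426.7  78.3]
[32.6, -28.5, -7.1] 0.036
[31.5, -29.6, -7.1] 0.036
[30.4, -30.8, -7.1] 0.036
[29.3, -31.8, -7.1] 0.036
[28.2, -32.8, -7.1] 0.036
[27.0, -33.8, -7.1] 0.036
[25.8, -34.8, -7.1] 0.036
[24.5, -35.7, -7.1] 0.036
[23.2, -36.5, -7.1] 0.036
[21.9, -37.3, -7.1] 0.036
[20.5, -38.1, -7.1] 0.036
```

>>> send_rows:
  plan: [1,32,-29,-7,0,0,0.036,1,32,-30,-7,0,0,0.036,1,30,-31,-7,0,0,0.036,1,29,-32,-7,0,0,0.036,1,28,-33,-7,0,0,0.036,1,27,-34,-7,0,0,0.036,1,26,-35,-7,0,0,0.036,1,25,-36,-7,0,0,0.036]
  force: 20

```text
time: 0.9
position: [0.3952, -0.2591, 0.2749]
tool_rot: [0.999, 0.041, -0.002, -0.003]
ft_force: [0.6, -0.1, -0.0]
grip_width: 0.0872
```

```bash
python3 - <<'E'
from h import *
plan([.52,.06,.32],20.7)
E
```

```text
q6 after ~ 75.9 turn 16.0
rows 8 tilt [-0.0035  0.0067] psi 4.7 D [124.8 319.1  45.1]
[18.8, -38.5, -5.6] -0.035
[20.1, -37.8, -5.6] -0.035
[21.4, -37.1, -5.6] -0.035
[22.7, -36.3, -5.6] -0.035
[24.0, -35.5, -5.6] -0.035
[25.2, -34.6, -5.6] -0.035
[26.4, -33.7, -5.6] -0.035
[27.6, -32.8, -5.6] -0.035
```

>>> send_rows:
  plan: [1,19,-38,-6,0,0,-0.035,1,20,-38,-6,0,0,-0.035,1,21,-37,-6,0,0,-0.035,1,23,-36,-6,0,0,-0.035,1,24,-35,-6,0,0,-0.035,1,25,-35,-6,0,0,-0.035,1,26,-32,-6,0,0,-0.035,1,0,0,0,0,0,0]

```text
time: 1.7
position: [0.5065, 0.0348, 0.3195]
tool_rot: [0.985, 0.17, -0.001, -0.005]
ft_force: [0.0, -1.0, 0.5]
grip_width: 0.087
```

```bash
python3 - <<'E'
from h import *
m,im,d=shot("wrist","w_tray",None,1.5)
print(robot.get_obs()["position"], m["position"])
plan([.379,.259,.15],22)
E
```

```text
[0.50537336 0.03298173 0.3189153 ] [0.57143781 0.05642004 0.48131772]
q6 after ~ 102.3 turn 2.5
rows 7 tilt [-0.0057  0.0078] psi 19.5 D [-126.4  226.  -168.9]
[-6.3, -36.5, 24.1] -0.006
[-6.0, -36.5, 24.1] -0.006
[-5.8, -36.5, 24.1] -0.006
[-5.6, -36.6, 24.1] -0.006
[-5.3, -36.6, 24.1] -0.006
[-5.1, -36.6, 24.1] -0.006
[-4.9, -36.7, 24.1] -0.006
```

View pics/w_tray.png

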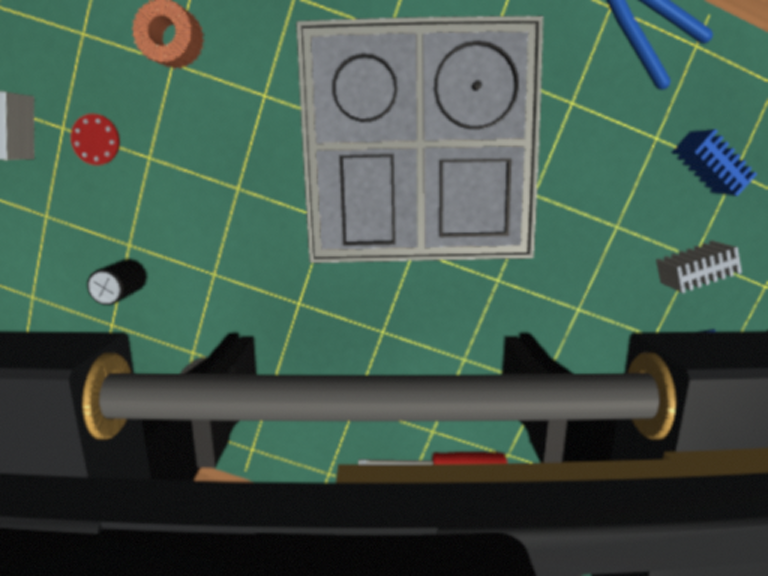

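The wrist picture (1.5× px) shows rims at round (364,88), peg (476,85), long (368,199) and square (475,197), and the large capacitor top with its cross at (104,287). I'll compare these with the top-view measurements and add a tilt correction.

```bash
python3 - <<'E'
s=open('h.py').read()
s=s.replace('''    for k in range(n):
        b=a+da''','''    print("levelling turn (tool x,y):",np.round((T.T@np.cross(T[:,2],[0,0,-1]))[:2],4))
    for k in range(n):
        b=a+da''')
s+='''
def blob(m,d,c,zlo,rad=.06,z=None):
    """points near c (xy) above zlo: top layer centre, rect"""
    v,u=np.mgrid[0:384:2,0:512:2]; v=v.ravel();u=u.ravel(); dd=d[v,u]; k=dd>.05; u,v,dd=u[k],v[k],dd[k]
    P=np.array([at_d(m,a,b,e) for a,b,e in zip(u,v,dd)])
    P=P[(np.hypot(P[:,0]-c[0],P[:,1]-c[1])<rad)&(P[:,2]>zlo)&(P[:,2]<(z or .07))]
    t=np.percentile(P[:,2],85); Q=P[P[:,2]>t-.006]
    r=cv2.minAreaRect((Q[:,:2]*1000).astype(np.float32))
    print(len(P),"ztop",round(t,4),"mean",np.round(Q.mean(0),4),"rect",np.round(r[0],1),np.round(r[1],1),round(r[2],1)); return Q
'''
open('h.py','w').write(s)
E
python3 - <<'E'
from h import *
m,im,d=load("w_tray")
c={}
for n,(u,v) in dict(round=(364,88),peg=(476,85),long=(368,199),square=(475,197)).items():
    u/=1.5;v/=1.5
    c[n]=at_z(m,u,v,.015); w=d[int(v)-3:int(v)+4,int(u)-3:int(u)+4]; print(n,np.round(c[n],4),"z",round(at_d(m,u,v,np.median(w))[2],4))
e=c["round"]-c["long"]; f=c["peg"]-c["square"]; print(np.degrees(np.arctan2([e[1],f[1]],[e[0],f[0]])))
blob(m,d,(.379,.259),.02)
blob(m,d,(.612,.271),.02); blob(m,d,(.583,-.265),.02)
plan([.36,.235,.15],45)
E
```

```text
round [0.624  0.0942 0.015 ] z 0.007
peg [0.6601 0.0015 0.015 ] z 0.0178
long [0.5326 0.0583 0.015 ] z 0.0068
square [ 0.568  -0.0346  0.015 ] z 0.0068
[21.43762814 21.39865989]
189 ztop 0.0528 mean [0.3811 0.2605 0.052 ] rect [380.1 262.1] [32.  33.7] 19.0
312 ztop 0.0329 mean [0.6116 0.2726 0.0317] rect [610.8 273. ] [51.2 51.2] 18.2
242 ztop 0.0395 mean [ 0.5838 -0.2627  0.038 ] rect [ 583.3 -263. ] [25.9 61.5] 39.6
q6 after ~ 78.1 turn 25.5
rows 7 tilt [-0.0057  0.0078] psi 19.5 D [-145.4  202.  -168.9]
levelling turn (tool x,y): [-0.0093  0.0027]
[-10.0, -34.1, 24.1] -0.064
[-7.8, -34.7, 24.1] -0.064
[-5.6, -35.1, 24.1] -0.064
[-3.3, -35.4, 24.1] -0.064
[-1.0, -35.5, 24.1] -0.064
[1.2, -35.5, 24.1] -0.064
[3.5, -35.4, 24.1] -0.064
```

```bash
python3 - <<'E'
from h import *
plan([.380,.2605,.10],45)
E
```

```text
q6 after ~ 79.4 turn 25.5
rows 8 tilt [-0.0057  0.0078] psi 19.5 D [-125.4  227.5 -218.9]
levelling turn (tool x,y): [-0.0093  0.0027]
[-5.3, -32.0, 27.4] -0.056
[-3.5, -32.3, 27.4] -0.056
[-1.7, -32.4, 27.4] -0.056
[0.1, -32.5, 27.4] -0.056
[1.9, -32.4, 27.4] -0.056
[3.7, -32.3, 27.4] -0.056
[5.5, -32.0, 27.4] -0.056
[7.3, -31.6, 27.4] -0.056
```

>>> send_rows:
  plan: [1,-5,-32,27,-0.009,0.003,-0.056,1,-3,-32,27,0,0,-0.056,1,-2,-32,27,0,0,-0.056,1,0,-32,27,0,0,-0.056,1,2,-32,27,0,0,-0.056,1,4,-32,27,0,0,-0.056,1,6,-32,27,0,0,-0.056,1,7,-32,27,0,0,-0.056]

```text
time: 2.55
position: [0.3836, 0.2523, 0.0964]
tool_rot: [0.924, 0.383, 0.004, 0.006]
ft_force: [0.4, -0.9, 0.3]
grip_width: 0.0869
```

```bash
python3 - <<'E'
from h import *
plan([.380,.2605,.062],45)
E
```

```text
q6 after ~ 79.4 turn -0.0
rows 1 tilt [ 0.0112 -0.0073] psi 45.0 D [ -3.6   8.2 -34.4]
levelling turn (tool x,y): [ 0.0131 -0.0027]
[3.2, -8.3, 34.4] 0.0
```

>>> send_rows:
  plan: [1,3,-8,0,0.013,-0.003,0,1,0,0,20,0,0,0,1,0,0,15,0,0,0,1,0,0,15,0,0,0,1,0,0,0,0,0,0]

```text
time: 3.05
position: [0.3782, 0.2565, 0.0433]
tool_rot: [0.924, 0.382, -0.004, 0.0]
ft_force: [0.4, 0.2, -0.2]
grip_width: 0.0873
```

```bash
python3 - <<'E'
from h import *
plan([.380,.2605,.0135],45)
m,im,d=shot("wrist","w_cap",None,1.3)
E
```

```text
q6 after ~ 79.4 turn 0.1
rows 1 tilt [-0.0081 -0.0036] psi 44.9 D [  1.8   4.  -29.8]
levelling turn (tool x,y): [-0.0032  0.0083]
[4.1, -1.6, 29.8] -0.002
```

View pics/w_cap.png

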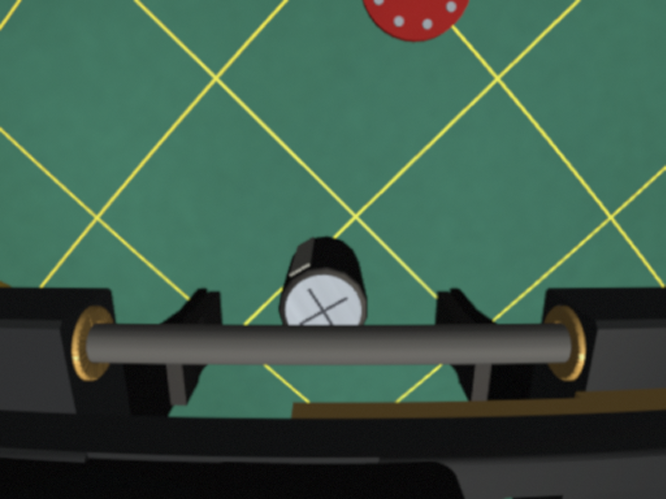

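The capacitor top is at (323,310) in the 1.3× picture, centred between the fingers (about 190 and 470). I descend the last 30 mm and shut the jaws.

>>> send_rows:
  plan: [1,4,-2,10,-0.003,0.008,0,1,0,0,10,0,0,0,1,0,0,9,0,0,0,1,0,0,0,0,0,0]

```text
time: 3.5
position: [0.385, 0.2595, 0.0173]
tool_rot: [0.925, 0.379, 0.004, 0.0]
ft_force: [-0.4, -0.2, 0.3]
grip_width: 0.0871
```

```bash
python3 - <<'E'
from h import *
m,im,d=load("w_cap"); print(at_z(m,323/1.3,310/1.3,.0522))
plan([.380,.2605,.0135],45)
E
```

```text
[0.38013573 0.26182845 0.0522    ]
q6 after ~ 79.4 turn 0.4
rows 1 tilt [0.0085 0.0028] psi 44.6 D [-5.   1.  -3.8]
levelling turn (tool x,y): [ 0.0039 -0.008 ]
[-2.8, -4.2, 3.8] -0.007
```

>>> send_rows:
  plan: [1,0,0,0,0,0,0,1,0,0,0,0,0,0]

```text
time: 3.7
position: [0.3853, 0.2592, 0.0176]
tool_rot: [0.925, 0.379, 0.005, 0.0]
ft_force: [1.3, 0.5, 0.8]
grip_width: 0.0871
```

```bash
python3 - <<'E'
from h import *
for i in range(4):
    o=robot.get_obs(); print(np.round(o["position"],4),np.round(R.from_quat(o["tool_rot"]).as_matrix()[:2,2],4),np.round(o["q"],4),np.round(o["joint_velocities"],3)); 
    if i<3: robot.camera("wrist")
E
```

```text
[0.3853 0.2592 0.0176] [0.0087 0.0028] [ 3.5110e-01  6.9740e-01  1.9870e+00 -7.0000e-04  4.4810e-01  1.1449e+00] [-0.004 -0.004 -0.     0.     0.003  0.   ]
[0.3853 0.2593 0.0177] [0.0089 0.0029] [ 3.5120e-01  6.9730e-01  1.9869e+00 -7.0000e-04  4.4800e-01  1.1448e+00] [ 0.003  0.     0.     0.001 -0.002  0.001]
[0.3853 0.2593 0.0177] [0.0089 0.0029] [ 3.5130e-01  6.9730e-01  1.9870e+00 -7.0000e-04  4.4790e-01  1.1449e+00] [ 0.001 -0.001  0.001  0.001 -0.002  0.001]
[0.3852 0.2594 0.0176] [0.0089 0.0029] [ 3.5140e-01  6.9730e-01  1.9871e+00 -7.0000e-04  4.4790e-01  1.1449e+00] [ 0.002  0.001  0.     0.002 -0.001 -0.001]
```

>>> send_rows:
  plan: [1,-3,-3,4,0.004,-0.008,0,1,0,0,0,0,0,0]

```text
time: 4.05
position: [0.3807, 0.2596, 0.0137]
tool_rot: [0.925, 0.379, 0.0, -0.0]
ft_force: [-0.1, -0.5, 0.8]
grip_width: 0.0871
```

```bash
python3 - <<'E'
from h import *
plan([.380,.261,.0135],45)
E
```

```text
q6 after ~ 79.5 turn 0.4
rows 1 tilt [0.0002 0.0002] psi 44.6 D [-0.7  1.4 -0.2]
levelling turn (tool x,y): [ 0.     -0.0003]
[0.5, -1.5, 0.2] -0.007
```

>>> send_rows:
  plan: [-1,0,-1,0,0,0,0,-1,0,0,0,0,0,0,-1,0,0,0,0,0,0,-1,0,0,0,0,0,0,-1,0,0,0,0,0,0,-1,0,0,0,0,0,0,-1,0,0,0,0,0,0]
  force: 15

```text
time: 4.75
position: [0.3798, 0.2605, 0.0136]
tool_rot: [0.925, 0.38, 0.0, -0.0]
ft_force: [0.2, -0.1, -0.5]
grip_width: 0.039
```

```bash
python3 - <<'E'
from h import *
o=robot.get_obs(); print(o["grip_width"],o["position"])
o["position"]=o["position"]+np.array([0,0,.13]); plan([.624,.093,.14],None,o)
E
```

```text
0.03900632804261069 [0.37981209 0.2605     0.013639  ]
rows 7 tilt [0.0001 0.0001] psi 44.6 D [ 244.2 -167.5   -3.6]
levelling turn (tool x,y): [-0.     -0.0001]
[8.0, 41.5, 0.5] 0.0
[8.0, 41.5, 0.5] 0.0
[8.0, 41.5, 0.5] 0.0
[8.0, 41.5, 0.5] 0.0
[8.0, 41.5, 0.5] 0.0
[8.0, 41.5, 0.5] 0.0
[8.0, 41.5, 0.5] 0.0
```

>>> send_rows:
  plan: [-1,0,0,0,0,0,0,-1,0,0,0,0,0,0,-1,0,0,0,0,0,0,-1,0,0,-10,0,0,0,-1,0,0,-25,0,0,0,-1,0,0,-35,0,0,0,-1,0,0,-35,0,0,0,-1,4,20,-25,0,0,0]

```text
time: 5.55
position: [0.3913, 0.2479, 0.1459]
tool_rot: [0.925, 0.38, -0.007, -0.001]
ft_force: [1.2, 0.2, -1.7]
grip_width: 0.035
```

>>> send_rows:
  plan: [-1,8,41,0,0,0,0,-1,8,41,0,0,0,0,-1,8,41,0,0,0,0,-1,8,41,0,0,0,0,-1,8,41,0,0,0,0,-1,8,41,0,0,0,0,-1,3,20,0,0,0,0,-1,0,0,0,0,0,0]

```text
time: 6.35
position: [0.6241, 0.0881, 0.1556]
tool_rot: [0.925, 0.381, -0.0, 0.001]
ft_force: [-0.8, -0.1, -1.1]
grip_width: 0.0346
```

```bash
python3 - <<'E'
from h import *
o=robot.get_obs(); print(o["grip_width"],o["position"],o["ft_force"])
plan([.624,.093,.07],45)
E
```

```text
0.03457490699872311 [0.624105   0.08812807 0.15564125] [-0.80231848 -0.06656683 -1.14620536]
q6 after ~ 53.5 turn 0.2
rows 2 tilt [ 0.0005 -0.0027] psi 44.8 D [ -0.1   4.9 -85.6]
levelling turn (tool x,y): [0.0023 0.0016]
[1.7, -1.8, 42.8] -0.002
[1.7, -1.8, 42.8] -0.002
```

>>> send_rows:
  plan: [-1,3,-4,30,0.001,0.001,0,-1,0,0,35,0,0,0,-1,0,0,20,0,0,0,-1,0,0,8,0,0,0,-1,0,0,0,0,0,0,-1,0,0,0,0,0,0]

```text
time: 6.95
position: [0.6182, 0.0963, 0.0637]
tool_rot: [0.924, 0.382, -0.001, -0.001]
ft_force: [0.6, -0.6, -1.8]
grip_width: 0.0344
```

```bash
python3 - <<'E'
from h import *
plan([.624,.093,.020],None)
m,im,d=shot("wrist","w_capplace",None,1.3)
E
```

```text
rows 1 tilt [-0.0026  0.0003] psi 44.9 D [  5.8  -3.3 -43.7]
levelling turn (tool x,y): [-0.002   0.0016]
[1.8, 6.4, 43.7] 0.0
```

View pics/w_capplace.png

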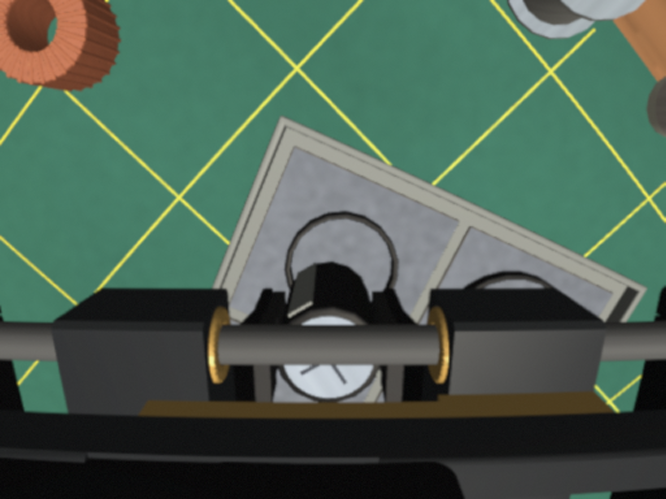

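```bash
python3 - <<'E'
from h import *
m,im,d=load("w_capplace"); print(at_z(m,342/1.3,267/1.3,.015),at_z(m,287/1.3,262/1.3,.015),at_z(m,397/1.3,262/1.3,.015),at_z(m,330/1.3,357/1.3,.1025))
u,v=np.meshgrid(range(221,303,2),range(170,200)); P=np.array([at_d(m,a,b,d[b,a]) for a,b in zip(u.ravel(),v.ravel())]); r=P[(P[:,2]>.0115)&(P[:,2]<.018)&(np.hypot(P[:,0]-.624,P[:,1]-.093)<.036)]
from scipy.optimize import least_squares
f=least_squares(lambda p:np.hypot(r[:,0]-p[0],r[:,1]-p[1])-p[2],[.624,.093,.028],loss="soft_l1",f_scale=.001); print(len(r),f.x,f.cost)
E
```

```text
[0.62610148 0.09497924 0.015     ] [0.60816824 0.11669467 0.015     ] [0.64778317 0.07701581 0.015     ] [0.61942445 0.09720148 0.1025    ]
174 [0.62484921 0.09453249 0.02756162] 5.320061626171404e-05
```

>>> send_rows:
  plan: [-1,3.5,6,0,-0.001,0.001,0,-1,0,0,0,0,0,0,-1,0,0,15,0,0,0,-1,0,0,12,0,0,0,-1,0,0,0,0,0,0]

```text
time: 7.5
position: [0.6286, 0.0945, 0.0388]
tool_rot: [0.924, 0.382, 0.003, 0.001]
ft_force: [0.2, 0.2, -0.9]
grip_width: 0.0345
```

```bash
python3 - <<'E'
from h import *
plan([.625,.0945,.020],None)
E
```

```text
rows 1 tilt [0.0073 0.0001] psi 44.9 D [ -3.6   0.  -18.8]
levelling turn (tool x,y): [ 0.005  -0.0052]
[-2.5, -2.6, 18.8] 0.0
```

>>> send_rows:
  plan: [-1,-2,-2,0,0.004,-0.005,0,-1,0,0,5,0,0,0,-1,0,0,5,0,0,0,-1,0,0,4,0,0,0,-1,0,0,0,0,0,0]

```text
time: 8.0
position: [0.6246, 0.0944, 0.0223]
tool_rot: [0.924, 0.382, -0.001, -0.0]
ft_force: [-0.3, 0.1, -1.0]
grip_width: 0.0348
```

```bash
python3 - <<'E'
from h import *
plan([.625,.0945,.020],None)
E
```

```text
rows 1 tilt [-0.0021 -0.0006] psi 44.9 D [ 0.4  0.1 -2.3]
levelling turn (tool x,y): [-0.0011  0.0019]
[0.3, 0.2, 2.3] 0.0
```

>>> send_rows:
  plan: [-1,0,0,1,0,0,0,-1,0,0,1,0,0,0,-1,0,0,0.5,0,0,0,-1,0,0,0,0,0,0]

```text
time: 8.4
position: [0.625, 0.0944, 0.0209]
tool_rot: [0.924, 0.382, -0.001, 0.0]
ft_force: [-0.5, 0.8, -1.3]
grip_width: 0.0344
```

>>> send_rows:
  plan: [-1,0,0,0.7,0,0,0,-1,0,0,0.7,0,0,0,-1,0,0,0,0,0,0]

```text
time: 8.7
position: [0.6254, 0.0944, 0.0208]
tool_rot: [0.924, 0.382, -0.0, 0.0]
ft_force: [-0.6, -0.2, -1.1]
grip_width: 0.0348
```

>>> send_rows:
  plan: [-1,0,0,1.5,0,0,0,-1,0,0,1.5,0,0,0]

```text
time: 8.9
position: [0.6255, 0.0944, 0.0206]
tool_rot: [0.924, 0.382, -0.0, 0.0]
ft_force: [-3.0, -1.0, 12.2]
grip_width: 0.0346
```

>>> send_rows:
  plan: [-1,0,0,0,0,0,0,1,0,0,0,0,0,0,1,0,0,0,0,0,0,1,0,0,0,0,0,0,1,0,0,0,0,0,0,1,0,0,0,0,0,0]

```text
time: 9.5
position: [0.6262, 0.0944, 0.0198]
tool_rot: [0.924, 0.382, 0.0, 0.001]
ft_force: [-0.1, -0.6, 0.7]
grip_width: 0.0667
```

>>> send_rows:
  plan: [1,0,0,-10,0,0,0,1,0,0,-20,0,0,0,1,0,0,-40,0,0,0,1,0,0,-40,0,0,0,1,0,0,0,0,0,0]

```text
time: 10.0
position: [0.6256, 0.0944, 0.1339]
tool_rot: [0.924, 0.382, -0.001, -0.0]
ft_force: [0.9, 0.2, 0.6]
grip_width: 0.0868
```

```bash
python3 - <<'E'
from h import *
m,im,d=shot("wrist","w_x")
blob(m,d,(.625,.0945),.02)
plan([.5835,-.264,.14],129.6)
E
```

```text
487 ztop 0.0597 mean [0.6271 0.0964 0.0589] rect [626.   96.1] [34.1 32.8] 45.1
q6 after ~ -63.9 turn 84.7
rows 11 tilt [-0.006  -0.0006] psi 44.9 D [ -40.4 -358.4    8.5]
levelling turn (tool x,y): [-0.0038  0.0047]
[-25.6, 20.5, -0.8] -0.134
[-28.1, 16.9, -0.8] -0.134
[-30.1, 13.0, -0.8] -0.134
[-31.6, 8.8, -0.8] -0.134
[-32.5, 4.5, -0.8] -0.134
[-32.8, 0.1, -0.8] -0.134
[-32.5, -4.3, -0.8] -0.134
[-31.6, -8.6, -0.8] -0.134
[-30.2, -12.8, -0.8] -0.134
[-28.2, -16.7, -0.8] -0.134
[-25.7, -20.3, -0.8] -0.134
```

>>> send_rows:
  plan: [1,-26,20,-1,0,0,-0.134,1,-28,17,-1,0,0,-0.134,1,-30,13,-1,0,0,-0.134,1,-32,9,-1,0,0,-0.134,1,-32,5,-1,0,0,-0.134,1,-33,0,-1,0,0,-0.134,1,-33,-4,-1,0,0,-0.134,1,-32,-9,-1,0,0,-0.134]

```text
time: 10.85
position: [0.5927, -0.1695, 0.1337]
tool_rot: [0.579, 0.816, -0.003, -0.009]
ft_force: [0.9, 0.6, -0.6]
grip_width: 0.0873
```

```bash
python3 - <<'E'
from h import *
plan([.5835,-.264,.10],129.6)
E
```

```text
q6 after ~ -63.9 turn 20.3
rows 3 tilt [-0.019   0.0053] psi 109.3 D [ -9.2 -94.5 -33.7]
levelling turn (tool x,y): [-0.0162 -0.0112]
[-28.7, -13.3, 11.2] -0.118
[-26.9, -16.6, 11.2] -0.118
[-24.8, -19.6, 11.2] -0.118
```

>>> send_rows:
  plan: [1,-29,-13,11,0,0,-0.118,1,-27,-17,11,0,0,-0.118,1,-23,-18,5,0,0,-0.105,1,0,0,0,0,0,0,1,0,0,0,0,0,0]

```text
time: 11.35
position: [0.5791, -0.2689, 0.1004]
tool_rot: [0.428, 0.904, -0.001, -0.014]
ft_force: [-0.3, 0.1, -0.1]
grip_width: 0.0869
```

```bash
python3 - <<'E'
from h import *
plan([.5835,-.264,.0135],129.6)
m,im,d=shot("wrist","w_hs",None,1.3)
blob(m,d,(.5835,-.264),.02)
E
```

```text
q6 after ~ -63.9 turn 0.3
rows 2 tilt [-0.0259  0.0095] psi 129.3 D [  4.4   4.9 -86.9]
levelling turn (tool x,y): [-0.014  -0.0237]
[0.5, 3.3, 43.5] -0.002
[0.5, 3.3, 43.5] -0.002
731 ztop 0.04 mean [ 0.5829 -0.2633  0.0389] rect [ 583.  -263.1] [25.  59.8] 39.0
```

View pics/w_hs.png

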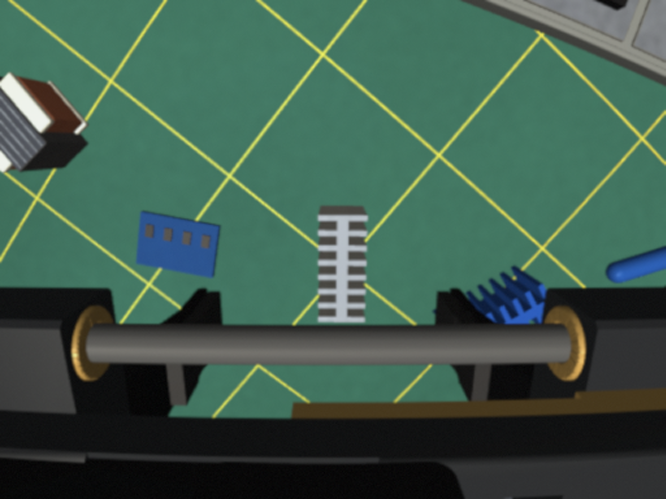

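The wrist picture (1.3× px) shows the aluminium comb centred at about (342,265). The blue one, at (510,295), is close to the right finger. I narrow the opening to about 50 mm before descending.

>>> send_rows:
  plan: [0.15,2,6,0,-0.012,-0.02,0,0.15,0,0,0,0,0,0,0.15,0,0,25,0,0,0,0.15,0,0,15,0,0,0,0.15,0,0,0,0,0,0,0.15,0,0,0,0,0,0]

```text
time: 12.0
position: [0.5835, -0.2576, 0.0602]
tool_rot: [0.425, 0.905, -0.0, -0.002]
ft_force: [0.1, -0.5, -0.4]
grip_width: 0.0524
```

```bash
python3 - <<'E'
from h import *
plan([.583,-.2635,.0135],129.2)
m,im,d=load("w_hs"); print("blue"); blob(m,d,(.66,-.23),.02,.045)
E
```

```text
q6 after ~ -63.5 turn -0.4
rows 2 tilt [-0.0044  0.0019] psi 129.6 D [ -0.5  -5.9 -46.7]
levelling turn (tool x,y): [-0.0022 -0.0043]
[-2.1, -2.1, 23.4] 0.004
[-2.1, -2.1, 23.4] 0.004
blue
301 ztop 0.04 mean [ 0.6748 -0.2167  0.0386] rect [ 676.9 -219. ] [35.1 21.6] 70.9
```

>>> send_rows:
  plan: [0.15,-4,-4,0,-0.002,-0.003,0,0.15,0,0,0,0,0,0,0.15,0,0,20,0,0,0,0.15,0,0,15,0,0,0,0.15,0,0,6,0,0,0,0.15,0,0,0,0,0,0,0.15,0,0,0,0,0,0]

```text
time: 12.7
position: [0.5858, -0.2662, 0.0218]
tool_rot: [0.426, 0.905, -0.0, 0.003]
ft_force: [0.3, 0.5, 0.1]
grip_width: 0.0499
```

```bash
python3 - <<'E'
from h import *
plan([.583,-.2635,.0135],129.2)
E
```

```text
q6 after ~ -63.5 turn -0.4
rows 1 tilt [ 0.0057 -0.0037] psi 129.6 D [-2.8  2.7 -8.3]
levelling turn (tool x,y): [0.002  0.0065]
[3.9, -0.4, 8.3] 0.007
```

>>> send_rows:
  plan: [0.15,3,0,0,0.002,0.006,0,0.15,0,0,4,0,0,0,0.15,0,0,4,0,0,0,0.15,0,0,0,0,0,0,0.15,0,0,0,0,0,0]

```text
time: 13.2
position: [0.5847, -0.2641, 0.0148]
tool_rot: [0.426, 0.905, -0.0, 0.001]
ft_force: [0.3, 1.0, 0.1]
grip_width: 0.0499
```

```bash
python3 - <<'E'
from h import *
plan([.583,-.2635,.0135],129.2)
E
```

```text
q6 after ~ -63.5 turn -0.4
rows 1 tilt [ 0.0022 -0.0017] psi 129.6 D [-1.7  0.6 -1.3]
levelling turn (tool x,y): [0.0006 0.0027]
[1.6, -0.9, 1.3] 0.007
```

>>> send_rows:
  plan: [-1,0,0,0,0,0,0,-1,0,0,0,0,0,0,-1,0,0,0,0,0,0,-1,0,0,0,0,0,0,-1,0,0,0,0,0,0,-1,0,0,0,0,0,0,-1,0,0,-8,0,0,0,-1,0,0,-25,0,0,0]
  force: 20

```text
time: 14.0
position: [0.5821, -0.2625, 0.0455]
tool_rot: [0.426, 0.905, 0.0, -0.003]
ft_force: [0.1, -0.7, -0.1]
grip_width: 0.026
```

>>> send_rows:
  plan: [-1,0,0,-35,0,0,0,-1,0,0,-35,0,0,0,-1,0,0,-20,0,0,0,-1,0,0,0,0,0,0]

```text
time: 14.4
position: [0.5835, -0.2633, 0.1426]
tool_rot: [0.426, 0.905, 0.0, -0.0]
ft_force: [0.9, -0.4, -1.9]
grip_width: 0.0259
```

```bash
python3 - <<'E'
from h import *
print(robot.get_obs()["grip_width"])
plan([.532,.057,.14],201)
E
```

```text
0.02586431732426268
q6 after ~ -104.9 turn 71.4
rows 9 tilt [-0.0008  0.0004] psi 129.6 D [-51.5 320.3  -2.6]
levelling turn (tool x,y): [-0.0004 -0.0009]
[31.1, 18.3, 0.3] -0.138
[28.2, 22.4, 0.3] -0.138
[24.9, 26.1, 0.3] -0.138
[21.1, 29.3, 0.3] -0.138
[16.8, 31.9, 0.3] -0.138
[12.2, 33.9, 0.3] -0.138
[7.5, 35.3, 0.3] -0.138
[2.5, 36.0, 0.3] -0.138
[-2.5, 36.0, 0.3] -0.138
```

>>> send_rows:
  plan: [-1,31,18,0,0,0,-0.138,-1,28,22,0,0,0,-0.138,-1,25,26,0,0,0,-0.138,-1,21,29,0,0,0,-0.138,-1,17,32,0,0,0,-0.138,-1,12,34,0,0,0,-0.138,-1,8,35,0,0,0,-0.138,-1,3,36,0,0,0,-0.138]

```text
time: 15.2
position: [0.5283, 0.024, 0.1366]
tool_rot: [-0.129, 0.992, -0.0, -0.002]
ft_force: [1.3, 0.2, -1.2]
grip_width: 0.026
```

```bash
python3 - <<'E'
from h import *
plan([.532,.057,.11],201)
E
```

```text
q6 after ~ 255.1 turn 6.2
rows 1 tilt [-0.0044 -0.0008] psi -165.2 D [  3.7  33.  -26.6]
levelling turn (tool x,y): [ 0.0003 -0.0044]
[-12.0, 31.0, 26.6] -0.108
```

>>> send_rows:
  plan: [-1,-9,27,15,0,0,-0.09,-1,0,0,0,0,0,0,-1,0,0,0,0,0,0]

```text
time: 15.5
position: [0.5255, 0.0581, 0.1189]
tool_rot: [-0.179, 0.984, 0.001, -0.005]
ft_force: [0.8, -0.5, -1.1]
grip_width: 0.0261
```

```bash
python3 - <<'E'
from h import *
plan([.532,.057,.08],201)
m,im,d=shot("wrist","w_hsplace",None,1.3)
E
```

```text
q6 after ~ 255.1 turn 0.4
rows 1 tilt [-0.0112  0.0005] psi -159.4 D [  6.5  -1.1 -38.9]
levelling turn (tool x,y): [ 0.0044 -0.0103]
[-5.6, -3.3, 38.9] -0.006
```

View pics/w_hsplace.png

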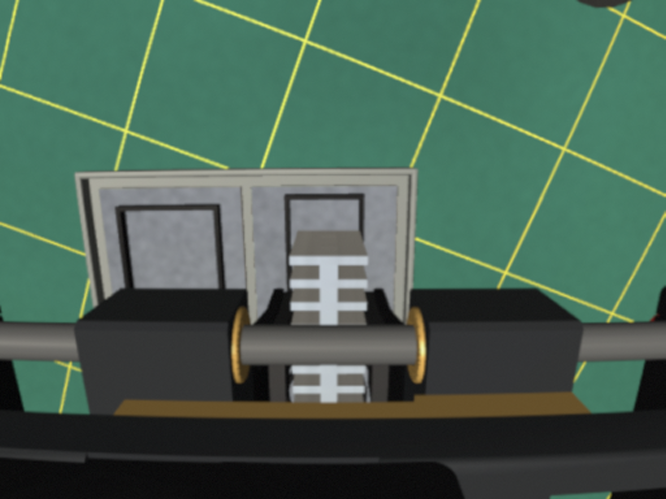

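```bash
python3 - <<'E'
from h import *
m,im,d=load("w_hsplace")
a,b=at_z(m,291/1.3,200/1.3,.015),at_z(m,360/1.3,199/1.3,.015)
e=b-a; print(a,b,np.linalg.norm(e)); 
t,s=at_z(m,77/1.3,174/1.3,.014),at_z(m,416/1.3,170/1.3,.014); f=s-t; ang=np.degrees(np.arctan2(f[1],f[0])); print("edge",np.linalg.norm(f),ang)
th=np.deg2rad(ang-90); print("centre",(a+b)/2+.039*np.array([np.cos(th),np.sin(th),0]))
blob(m,d,(.525,.058),.1,.05,.16)
E
```

```text
[0.50244   0.0259074 0.015    ] [0.48674935 0.06577726 0.015     ] 0.0428462660724429
edge 0.2121935926809891 111.02353960222074
centre [0.53099857 0.05983364 0.015     ]
1678 ztop 0.1442 mean [0.5185 0.0559 0.1433] rect [522.7  57.5] [58.2 47.6] 21.4
```

>>> send_rows:
  plan: [-1,-5,-2,0,0.004,-0.008,0,-1,0,0,0,0,0,0,-1,0,0,25,0,0,0,-1,0,0,25,0,0,0,-1,0,0,12,0,0,0,-1,0,0,0,0,0,0,-1,0,0,0,0,0,0]

```text
time: 16.25
position: [0.5363, 0.0508, 0.0573]
tool_rot: [-0.173, 0.985, -0.002, 0.003]
ft_force: [-0.3, 0.5, -0.2]
grip_width: 0.0259
```

```bash
python3 - <<'E'
from h import *
plan([.5316,.0587,.022],201)
E
```

```text
q6 after ~ 255.3 turn 1.1
rows 1 tilt [ 0.0064 -0.0021] psi -160.1 D [ -4.7   7.9 -35.3]
levelling turn (tool x,y): [-0.0041  0.0053]
[1.7, 9.0, 35.3] -0.019
```

>>> send_rows:
  plan: [-1,2,8,0,-0.003,0.004,-0.017,-1,0,0,0,0,0,0,-1,0,0,8,0,0,0,-1,0,0,8,0,0,0,-1,0,0,0,0,0,0,-1,0,0,0,0,0,0]

```text
time: 16.85
position: [0.5333, 0.0581, 0.0429]
tool_rot: [-0.182, 0.983, -0.001, 0.003]
ft_force: [0.4, -0.4, -0.6]
grip_width: 0.026
```

```bash
python3 - <<'E'
from h import *
plan([.5316,.0587,.022],201)
E
```

```text
q6 after ~ 255.3 turn 0.0
rows 1 tilt [ 0.0069 -0.0011] psi -159.0 D [ -1.7   0.6 -20.9]
levelling turn (tool x,y): [-0.0035  0.0061]
[1.4, 1.1, 20.9] -0.0
```

>>> send_rows:
  plan: [-1,1,1,0,-0.004,0.006,0,-1,0,0,0,0,0,0,-1,0,0,6,0,0,0,-1,0,0,6,0,0,0,-1,0,0,4,0,0,0,-1,0,0,0,0,0,0,-1,0,0,0,0,0,0]

```text
time: 17.55
position: [0.532, 0.0587, 0.0252]
tool_rot: [-0.182, 0.983, 0.0, -0.0]
ft_force: [-0.4, -0.4, -1.0]
grip_width: 0.0262
```

```bash
python3 - <<'E'
from h import *
plan([.5316,.0587,.022],201)
E
```

```text
q6 after ~ 255.3 turn 0.0
rows 1 tilt [-0.0011  0.0007] psi -159.0 D [-0.4  0.  -3.2]
levelling turn (tool x,y): [ 0.001  -0.0008]
[0.3, 0.1, 3.2] -0.0
```

>>> send_rows:
  plan: [-1,0,0,2,0,0,0,-1,0,0,1.5,0,0,0,-1,0,0,1.2,0,0,0]

```text
time: 17.85
position: [0.532, 0.0586, 0.0219]
tool_rot: [-0.182, 0.983, 0.0, -0.0]
ft_force: [-3.5, 0.3, 17.0]
grip_width: 0.0259
```

>>> send_rows:
  plan: [-1,0,0,0,0,0,0,0.15,0,0,0,0,0,0,0.15,0,0,0,0,0,0,0.15,0,0,0,0,0,0,0.15,0,0,0,0,0,0]

```text
time: 18.35
position: [0.5329, 0.0585, 0.0227]
tool_rot: [-0.182, 0.983, -0.0, 0.001]
ft_force: [-1.3, 0.5, -0.8]
grip_width: 0.0471
```

>>> send_rows:
  plan: [0.15,0,0,-10,0,0,0,0.15,0,0,-20,0,0,0,1,0,0,-40,0,0,0,1,0,0,-40,0,0,0,1,0,0,0,0,0,0]

```text
time: 18.85
position: [0.5321, 0.0585, 0.1368]
tool_rot: [-0.182, 0.983, 0.0, -0.001]
ft_force: [0.9, -0.4, 0.1]
grip_width: 0.0664
```

```bash
python3 - <<'E'
from h import *
m,im,d=shot("wrist","w_x2")
blob(m,d,(.5316,.0587),.02)
for p in (120,150,180,210): plan([.6115,.272,.14],p) if p==150 else None
E
```

```text
620 ztop 0.0471 mean [0.531  0.059  0.0463] rect [530.6  58.3] [60.2 25.5] 22.0
q6 after ~ 324.0 turn -51.0
rows 7 tilt [-0.0059  0.001 ] psi -159.0 D [ 80.9 213.4   5.1]
levelling turn (tool x,y): [ 0.0031 -0.0052]
[-21.7, 24.3, -0.7] 0.127
[-18.4, 26.9, -0.7] 0.127
[-14.9, 29.0, -0.7] 0.127
[-11.1, 30.7, -0.7] 0.127
[-7.1, 31.8, -0.7] 0.127
[-3.0, 32.5, -0.7] 0.127
[1.1, 32.6, -0.7] 0.127
```

>>> send_rows:
  plan: [1,-25,28,0,0,0,0,1,-25,29,0,0,0,0,1,-25,29,0,0,0,0,1,-25,29,0,0,0,0,1,-25,29,5,0,0,0,1,-20,22,10,0,0,0,1,0,0,0,0,0,0,1,0,0,0,0,0,0]

```text
time: 19.7
position: [0.6027, 0.271, 0.1103]
tool_rot: [-0.18, 0.984, 0.001, -0.011]
ft_force: [-0.1, -0.5, -0.8]
grip_width: 0.0868
```

```bash
python3 - <<'E'
from h import *
m,im,d=shot("wrist","w_x3")
blob(m,d,(.6115,.272),.02)
plan([.6115,.272,.09],201)
E
```

```text
744 ztop 0.0326 mean [0.6109 0.2732 0.0318] rect [611.3 273.7] [51.3 50.8] 77.2
q6 after ~ 273.0 turn 0.3
rows 1 tilt [-0.022  -0.0018] psi -159.3 D [  9.2   1.3 -20.2]
levelling turn (tool x,y): [ 0.0061 -0.0213]
[-9.0, -2.0, 20.2] -0.005
```

>>> send_rows:
  plan: [1,-8,-1,0,0.005,-0.018,0,1,0,0,0,0,0,0,1,0,0,25,0,0,0,1,0,0,25,0,0,0,1,0,0,10,0,0,0,1,0,0,0,0,0,0,1,0,0,0,0,0,0]

```text
time: 20.45
position: [0.612, 0.2664, 0.0514]
tool_rot: [-0.176, 0.984, -0.0, 0.0]
ft_force: [-0.9, 0.2, -0.0]
grip_width: 0.0872
```

```bash
python3 - <<'E'
from h import *
plan([.6113,.2733,.0115],201)
E
```

```text
q6 after ~ 273.1 turn 0.7
rows 1 tilt [ 0.0007 -0.0005] psi -159.7 D [ -0.7   6.9 -39.9]
levelling turn (tool x,y): [-0.0007  0.0005]
[-1.7, 6.8, 39.9] -0.012
```

>>> send_rows:
  plan: [1,-2,7,0,0,0,-0.01,1,0,0,0,0,0,0,1,0,0,15,0,0,0,1,0,0,12,0,0,0,1,0,0,6,0,0,0,1,0,0,4,0,0,0,1,0,0,0,0,0,0,1,0,0,0,0,0,0]

```text
time: 21.25
position: [0.6132, 0.2749, 0.0138]
tool_rot: [-0.182, 0.983, -0.0, 0.002]
ft_force: [0.8, -0.6, 0.0]
grip_width: 0.0868
```

```bash
python3 - <<'E'
from h import *
plan([.6113,.2733,.0115],201)
E
```

```text
q6 after ~ 273.1 turn 0.1
rows 1 tilt [0.0049 0.0006] psi -159.1 D [-1.9 -1.6 -2.3]
levelling turn (tool x,y): [-0.0012  0.0048]
[2.3, -0.8, 2.3] -0.001
```

Close on the ring with a stronger grip (30 N) after a small correction.

>>> send_rows:
  plan: [1,2,-1,2,-0.001,0.005,0,1,0,0,0,0,0,0,-1,0,0,0,0,0,0,-1,0,0,0,0,0,0,-1,0,0,0,0,0,0,-1,0,0,0,0,0,0,-1,0,0,0,0,0,0,-1,0,0,0,0,0,0]
  force: 30

```text
time: 22.05
position: [0.6126, 0.2732, 0.0131]
tool_rot: [-0.181, 0.983, -0.0, 0.001]
ft_force: [-0.3, -0.3, -0.7]
grip_width: 0.0511
```

>>> send_rows:
  plan: [-1,0,0,0,0,0,0,-1,0,0,0,0,0,0]

```text
time: 22.25
position: [0.6126, 0.2731, 0.013]
tool_rot: [-0.181, 0.983, -0.0, 0.001]
ft_force: [0.7, -0.4, -0.0]
grip_width: 0.051
```

```bash
python3 - <<'E'
from h import *
o=robot.get_obs();print(o["grip_width"])
plan([.6113,.2733,.0115],201)
o["position"][2]+=.12
plan([.6608,.0011,.12],201,o)
E
```

```text
0.05103443199974212
q6 after ~ 273.1 turn 0.1
rows 1 tilt [0.002  0.0002] psi -159.1 D [-1.3  0.2 -1.5]
levelling turn (tool x,y): [-0.0005  0.0019]
[1.1, 0.6, 1.5] -0.002
q6 after ~ 249.1 turn 0.1
rows 7 tilt [0.002  0.0002] psi -159.1 D [  48.2 -272.   -13. ]
levelling turn (tool x,y): [-0.0005  0.0019]
[7.4, -38.8, 1.9] -0.0
[7.4, -38.8, 1.9] -0.0
[7.5, -38.8, 1.9] -0.0
[7.5, -38.8, 1.9] -0.0
[7.5, -38.8, 1.9] -0.0
[7.5, -38.8, 1.9] -0.0
[7.5, -38.8, 1.9] -0.0
```

>>> send_rows:
  plan: [-1,0,0,-8,0,0,0,-1,0,0,-25,0,0,0,-1,0,0,-35,0,0,0,-1,0,0,-35,0,0,0,-1,0,0,-25,0,0,0,-1,0,0,0,0,0,0]

```text
time: 22.85
position: [0.6099, 0.2725, 0.1437]
tool_rot: [-0.181, 0.983, -0.0, -0.003]
ft_force: [0.4, 0.7, -2.0]
grip_width: 0.051
```

>>> send_rows:
  plan: [-1,7,-38,0,0,0,0,-1,7,-38,0,0,0,0,-1,7,-38,0,0,0,0,-1,8,-38,0,0,0,0,-1,8,-38,0,0,0,0,-1,8,-38,0,0,0,0,-1,5,-28,0,0,0,0,-1,0,0,0,0,0,0]

```text
time: 23.65
position: [0.6502, 0.0085, 0.1332]
tool_rot: [-0.184, 0.983, 0.002, -0.009]
ft_force: [1.3, 0.7, -2.0]
grip_width: 0.0514
```

```bash
python3 - <<'E'
from h import *
o=robot.get_obs();print(o["grip_width"])
plan([.6608,.0011,.09],201)
E
```

```text
0.051373067583682125
q6 after ~ 249.1 turn -0.2
rows 2 tilt [-0.0189 -0.0003] psi -158.8 D [ 10.6  -7.4 -43.2]
levelling turn (tool x,y): [ 0.0065 -0.0177]
[-3.6, -5.4, 21.6] 0.002
[-3.6, -5.4, 21.6] 0.002
```

>>> send_rows:
  plan: [-1,-5,-10,0,0.006,-0.016,0,-1,0,0,0,0,0,0,-1,0,0,25,0,0,0,-1,0,0,20,0,0,0,-1,0,0,15,0,0,0,-1,0,0,0,0,0,0,-1,0,0,0,0,0,0]

```text
time: 24.35
position: [0.6563, 0.0059, 0.0676]
tool_rot: [-0.186, 0.983, 0.002, -0.003]
ft_force: [-0.3, -0.1, -1.2]
grip_width: 0.0509
```

```bash
python3 - <<'E'
from h import *
m,im,d=shot("wrist","w_torplace",None,1.3)
plan([.6608,.0011,.02],201)
blob(m,d,robot.get_obs()["position"],.06,.06,.11)
E
```

```text
q6 after ~ 249.1 turn -0.4
rows 2 tilt [-0.0065  0.0031] psi -158.6 D [  4.8  -4.8 -47.6]
levelling turn (tool x,y): [ 0.0052 -0.005 ]
[-1.3, -3.1, 23.8] 0.004
[-1.3, -3.1, 23.8] 0.004
1809 ztop 0.0875 mean [0.6504 0.004  0.0875] rect [654.8   1.1] [65.3 51.5] 84.8
```

View pics/w_torplace.png

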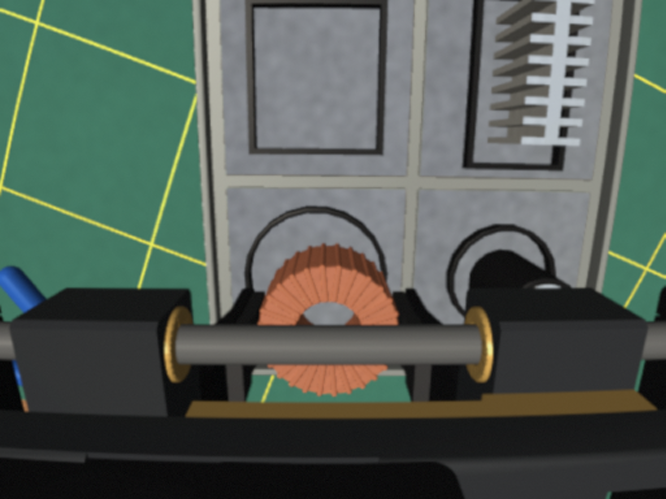

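```bash
python3 - <<'E'
from h import *
m,im,d=load("w_torplace")
print(at_z(m,316/1.3,276/1.3,.015), at_z(m,329/1.3,328/1.3,.0872), at_z(m,329/1.3,395/1.3,.0872))
from scipy.optimize import least_squares
# dark rim pixels in the free arc
g=im.max(2); r=[]
for v in range(155,215):
    for u in range(183,305):
        if g[v,u]<70:
            p=at_z(m,u,v,.015)
            if .030<np.hypot(p[0]-.6608,p[1]-.0011)<.042: r.append(p)
r=np.array(r); f=least_squares(lambda p:np.hypot(r[:,0]-p[0],r[:,1]-p[1])-p[2],[.6608,.0011,.036],loss="soft_l1",f_scale=.001); print(len(r),f.x)
q=im[...,0].astype(int)-im[...,2]; t=[]
for v in range(180,310):
    for u in range(195,312):
        if d[v,u]>0 and q[v,u]>30:
            p=at_d(m,u,v,d[v,u])
            if p[2]>.084: t.append(p)
t=np.array(t); print(len(t),t.min(0),t.max(0)); print(cv2.minEnclosingCircle((t[:,:2]*1000).astype(np.float32)))
E
```

```text
[0.65879851 0.00087815 0.015     ] [0.65304322 0.00531421 0.0872    ] [0.67876987 0.01547325 0.0872    ]
690 [0.65908812 0.00074162 0.03559727]
4837 [ 0.62033378 -0.02015394  0.08402516] [0.68125143 0.03158226 0.15425449]
((651.0962524414062, 3.7112133502960205), 30.822021484375)
```

>>> send_rows:
  plan: [-1,-2,-6,0,0.004,-0.004,0,-1,0,0,0,0,0,0,-1,0,0,10,0,0,0,-1,0,0,10,0,0,0,-1,0,0,5,0,0,0,-1,0,0,0,0,0,0,-1,0,0,0,0,0,0]

```text
time: 25.1
position: [0.6625, 0.0004, 0.0432]
tool_rot: [-0.186, 0.983, -0.001, 0.002]
ft_force: [0.5, 0.6, -2.3]
grip_width: 0.0512
```

```bash
python3 - <<'E'
from h import *
plan([.6612,.001,.0205],None)
E
```

```text
rows 1 tilt [ 0.0043 -0.0003] psi -158.5 D [ -1.3   0.6 -22.7]
levelling turn (tool x,y): [-0.0019  0.0039]
[1.0, 1.0, 22.7] 0.0
```

>>> send_rows:
  plan: [-1,1,1,0,-0.002,0.004,0,-1,0,0,0,0,0,0,-1,0,0,8,0,0,0,-1,0,0,6,0,0,0,-1,0,0,4,0,0,0,-1,0,0,0,0,0,0,-1,0,0,0,0,0,0]

```text
time: 25.8
position: [0.6612, 0.0011, 0.0236]
tool_rot: [-0.186, 0.983, 0.0, -0.0]
ft_force: [-0.7, 0.4, -2.2]
grip_width: 0.0514
```

```bash
python3 - <<'E'
from h import *
plan([.6612,.001,.020],None)
E
```

```text
rows 1 tilt [-0.0003  0.0001] psi -158.5 D [-0.  -0.1 -3.6]
levelling turn (tool x,y): [ 0.0002 -0.0002]
[0.1, -0.1, 3.6] 0.0
```

>>> send_rows:
  plan: [-1,0,0,1.5,0,0,0,-1,0,0,1.5,0,0,0,-1,0,0,1.2,0,0,0]

```text
time: 26.1
position: [0.6615, 0.001, 0.02]
tool_rot: [-0.186, 0.983, -0.0, 0.0]
ft_force: [-1.5, -0.1, 6.6]
grip_width: 0.0512
```

>>> send_rows:
  plan: [-1,0,0,0,0,0,0,1,0,0,0,0,0,0,1,0,0,0,0,0,0,1,0,0,0,0,0,0,1,0,0,0,0,0,0,1,0,0,0,0,0,0]

```text
time: 26.7
position: [0.6631, 0.0008, 0.0213]
tool_rot: [-0.186, 0.983, -0.001, 0.002]
ft_force: [-0.9, -0.1, -0.2]
grip_width: 0.0828
```

>>> send_rows:
  plan: [1,0,0,-10,0,0,0,1,0,0,-20,0,0,0,1,0,0,-40,0,0,0,1,0,0,-40,0,0,0,1,0,0,0,0,0,0]

```text
time: 27.2
position: [0.6624, 0.0008, 0.1359]
tool_rot: [-0.186, 0.983, -0.0, 0.001]
ft_force: [0.5, 0.8, 0.0]
grip_width: 0.0869
```

```bash
python3 - <<'E'
from h import *
m,im,d=shot("wrist","w_x4")
blob(m,d,(.66,.001),.02); m,im,d=load("w_hs")
blob(m,d,(.3935,-.3165),.039,.05); 
Q=blob(m,d,(.3935,-.3165),.02,.05)
plan([.394,-.316,.14],80)
E
```

```text
686 ztop 0.0397 mean [0.6598 0.0009 0.0388] rect [660.1   1.1] [50. 51.] 41.9
461 ztop 0.042 mean [ 0.402  -0.3123  0.0409] rect [ 403.1 -310.2] [28.2 49.3] 30.8
792 ztop 0.0416 mean [ 0.4018 -0.3113  0.0404] rect [ 402.2 -309.9] [31.4 52.2] 34.3
q6 after ~ 151.3 turn 58.6
rows 10 tilt [-0.0025  0.0005] psi -158.6 D [-266.7 -317.1    6.5]
levelling turn (tool x,y): [ 0.0013 -0.0021]
[36.4, -19.8, -0.7] -0.102
[38.2, -15.9, -0.7] -0.102
[39.7, -12.0, -0.7] -0.102
[40.7, -7.8, -0.7] -0.102
[41.3, -3.7, -0.7] -0.102
[41.4, 0.6, -0.7] -0.102
[41.2, 4.8, -0.7] -0.102
[40.4, 9.0, -0.7] -0.102
[39.3, 13.0, -0.7] -0.102
[37.8, 17.0, -0.7] -0.102
```

```bash
python3 - <<'E'
from h import *
o=robot.get_obs(); print(o["q"])
a=np.deg2rad(201.4); da=np.deg2rad(-121.4); D=(np.array([.40,-.305])-o["position"][:2])*1000; n=16
for k in range(n):
    b=a+da*k/n; print(np.round([D/n@[np.cos(b),np.sin(b)],D/n@[np.sin(b),-np.cos(b)]],1),round(-da/n,3))
E
```

```text
[-1.67240855e-01  6.77438325e-01  1.41250038e+00  5.42626643e-05
  1.05415848e+00 -2.11243437e+00]
[ 22.1 -11.9] 0.132
[ 20.4 -14.7] 0.132
[ 18.3 -17.2] 0.132
[ 15.8 -19.5] 0.132
[ 13.1 -21.4] 0.132
[ 10.2 -23. ] 0.132
[  7.1 -24.1] 0.132
[  3.8 -24.8] 0.132
[  0.5 -25.1] 0.132
[ -2.8 -25. ] 0.132
[ -6.1 -24.4] 0.132
[ -9.3 -23.4] 0.132
[-12.3 -21.9] 0.132
[-15.1 -20.1] 0.132
[-17.6 -18. ] 0.132
[-19.8 -15.5] 0.132
```

>>> send_rows:
  plan: [1,22,-12,0,0,0,0.132,1,20,-15,0,0,0,0.132,1,18,-17,0,0,0,0.132,1,16,-20,0,0,0,0.132,1,13,-21,0,0,0,0.132,1,10,-23,0,0,0,0.132,1,7,-24,0,0,0,0.132,1,4,-25,0,0,0,0.132]

```text
time: 28.05
position: [0.521, -0.1504, 0.1287]
tool_rot: [0.351, 0.936, 0.0, -0.006]
ft_force: [-0.1, -1.7, -0.0]
grip_width: 0.0869
```

>>> send_rows:
  plan: [1,0,-25,0,0,0,0.132,1,-3,-25,0,0,0,0.132,1,-6,-24,0,0,0,0.132,1,-9,-23,0,0,0,0.132,1,-12,-22,0,0,0,0.132,1,-15,-20,0,0,0,0.132,1,-16,-16,0,0,0,0.132,1,0,0,0,0,0,0]

```text
time: 28.85
position: [0.3914, -0.2786, 0.1237]
tool_rot: [0.746, 0.665, -0.004, -0.014]
ft_force: [0.8, -0.8, 0.3]
grip_width: 0.0869
```

```bash
python3 - <<'E'
from h import *
m,im,d=shot("wrist","w_tr",None,1.3)
plan([.394,-.316,.1],80)
blob(m,d,(.394,-.316),.02,.06); blob(m,d,(.394,-.316),.0395,.06)
E
```

```text
q6 after ~ -28.7 turn -3.6
rows 2 tilt [-0.0244  0.0161] psi 83.6 D [  2.1 -38.4 -23.7]
levelling turn (tool x,y): [-0.0261 -0.0132]
[-18.9, 3.2, 11.9] 0.031
[-18.8, 3.8, 11.9] 0.031
501 ztop 0.0419 mean [ 0.3942 -0.3074  0.0408] rect [ 394.8 -306.6] [24.9 47.8] 83.0
334 ztop 0.0422 mean [ 0.3935 -0.3094  0.0413] rect [ 394.6 -307.2] [23.5 47.6] 83.3
```

View pics/w_tr.png

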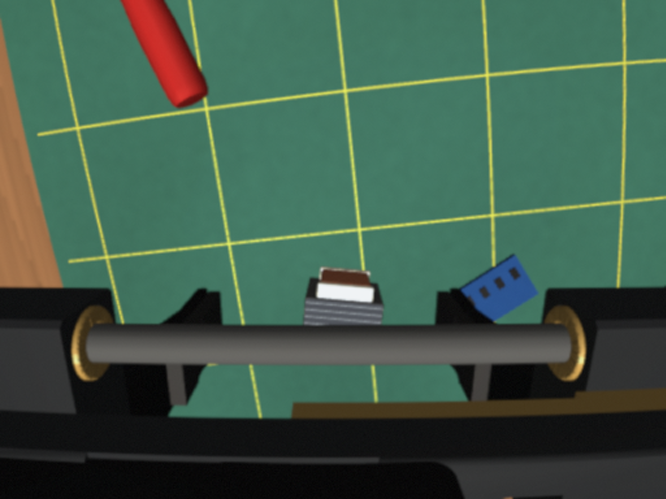

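>>> send_rows:
  plan: [0.6,-19,3,0,-0.012,-0.006,0,0.6,-17,3,0,-0.012,-0.006,0,0.6,0,0,0,0,0,0,0.6,0,0,0,0,0,0]

```text
time: 29.3
position: [0.3946, -0.3117, 0.1218]
tool_rot: [0.743, 0.669, 0.001, -0.003]
ft_force: [-0.3, 0.3, -0.3]
grip_width: 0.0706
```

```bash
python3 - <<'E'
from h import *
m,im,d=load("w_tr"); print("chip"); blob(m,d,(.49,-.30),.004,.045)
plan([.3945,-.316,.0135],83)
m,im,d=shot("wrist","w_tr2"); Q=blob(m,d,(.394,-.316),.02,.06); print(Q.min(0),Q.max(0))
E
```

```text
chip
226 ztop 0.0051 mean [ 0.5023 -0.3199  0.0046] rect [ 502.6 -322.7] [43.  33.4] 28.4
q6 after ~ -31.7 turn -1.0
rows 3 tilt [-0.0029  0.0056] psi 84.0 D [-1.000e-01 -4.300e+00 -1.083e+02]
levelling turn (tool x,y): [-0.0035 -0.0053]
[-1.4, 0.1, 36.1] 0.006
[-1.4, 0.1, 36.1] 0.006
[-1.4, 0.1, 36.1] 0.006
775 ztop 0.0421 mean [ 0.3934 -0.3147  0.0409] rect [ 393.  -315.7] [41.9 47.6] 78.0
[ 0.36753732 -0.33944603  0.03645506] [ 0.41817792 -0.2922545   0.04421869]
```

>>> send_rows:
  plan: [0.6,-4,-1,0,-0.003,-0.005,0.07,0.6,0,0,0,0,0,0,0.6,0,0,30,0,0,0,0.6,0,0,25,0,0,0,0.6,0,0,12,0,0,0,0.6,0,0,0,0,0,0,0.6,0,0,0,0,0,0]

```text
time: 30.05
position: [0.3953, -0.3111, 0.0539]
tool_rot: [0.762, 0.647, 0.0, -0.0]
ft_force: [0.5, -0.5, -0.1]
grip_width: 0.0696
```

```bash
python3 - <<'E'
from h import *
plan([.393,-.316,.0125],79)
E
```

```text
q6 after ~ -27.8 turn -1.7
rows 1 tilt [0.     0.0011] psi 80.7 D [ -2.3  -4.9 -41.4]
levelling turn (tool x,y): [-0.0002 -0.0011]
[-5.2, -1.4, 41.4] 0.029
```

>>> send_rows:
  plan: [0.6,-5,-1,0,0,0,0.025,0.6,0,0,0,0,0,0,0.6,0,0,15,0,0,0,0.6,0,0,12,0,0,0,0.6,0,0,7,0,0,0,0.6,0,0,4,0,0,0,0.6,0,0,0,0,0,0,0.6,0,0,0,0,0,0]

```text
time: 30.85
position: [0.3956, -0.3187, 0.0182]
tool_rot: [0.771, 0.637, 0.0, 0.004]
ft_force: [-0.5, -0.2, 0.2]
grip_width: 0.0694
```

```bash
python3 - <<'E'
from h import *
plan([.393,-.316,.0125],79)
E
```

```text
q6 after ~ -27.8 turn -0.2
rows 1 tilt [ 0.0053 -0.0054] psi 79.2 D [-2.6  2.7 -5.7]
levelling turn (tool x,y): [0.0062 0.0043]
[2.1, -3.0, 5.7] 0.003
```

>>> send_rows:
  plan: [0.6,2,-2,3,0.006,0.004,0,0.6,0,0,3,0,0,0,0.6,0,0,0,0,0,0,-1,0,0,0,0,0,0,-1,0,0,0,0,0,0,-1,0,0,0,0,0,0,-1,0,0,0,0,0,0,-1,0,0,0,0,0,0]
  force: 40

```text
time: 31.65
position: [0.3942, -0.3165, 0.0125]
tool_rot: [0.77, 0.637, -0.0, 0.001]
ft_force: [0.6, -0.2, -0.5]
grip_width: 0.048
```

```bash
python3 - <<'E'
from h import *
o=robot.get_obs(); print(o["grip_width"])
plan([.393,-.316,.0125],79)
o["position"][2]+=.13
plan([.5674,-.0347,.13],111,o)
E
```

```text
0.04796331591233277
q6 after ~ -27.8 turn -0.2
rows 1 tilt [ 0.0006 -0.0011] psi 79.2 D [-1.2  0.5 -0. ]
levelling turn (tool x,y): [0.0008 0.0009]
[0.2, -1.3, 0] 0.004
q6 after ~ -24.5 turn 31.8
rows 8 tilt [ 0.0006 -0.0011] psi 79.2 D [173.2 281.8 -12.5]
levelling turn (tool x,y): [0.0008 0.0009]
[38.7, 14.7, 1.6] -0.069
[37.5, 17.3, 1.6] -0.069
[36.3, 19.9, 1.6] -0.069
[34.8, 22.3, 1.6] -0.069
[33.2, 24.7, 1.6] -0.069
[31.4, 26.9, 1.6] -0.069
[29.4, 29.0, 1.6] -0.069
[27.3, 31.0, 1.6] -0.069
```

>>> send_rows:
  plan: [-1,0,0,0,0,0,0,-1,0,0,-8,0,0,0,-1,0,0,-25,0,0,0,-1,0,0,-35,0,0,0,-1,0,0,-35,0,0,0,-1,0,0,-25,0,0,0,-1,0,0,0,0,0,0]

```text
time: 32.35
position: [0.3925, -0.3143, 0.1443]
tool_rot: [0.771, 0.637, 0.0, -0.003]
ft_force: [0.6, 0.2, -3.3]
grip_width: 0.0483
```

>>> send_rows:
  plan: [-1,39,15,0,0,0,-0.07,-1,38,17,0,0,0,-0.07,-1,36,20,0,0,0,-0.07,-1,35,22,0,0,0,-0.07,-1,33,25,0,0,0,-0.07,-1,31,27,0,0,0,-0.07,-1,25,25,0,0,0,-0.07,-1,0,0,0,0,0,0]

```text
time: 33.15
position: [0.5402, -0.0633, 0.1367]
tool_rot: [0.588, 0.809, -0.001, -0.008]
ft_force: [-0.1, -0.8, -2.6]
grip_width: 0.0474
```

```bash
python3 - <<'E'
from h import *
o=robot.get_obs(); print(o["grip_width"])
plan([.5674,-.0347,.08],111)
E
```

```text
0.04740797848271912
q6 after ~ -24.5 turn 3.0
rows 2 tilt [-0.0131  0.0078] psi 108.0 D [ 27.2  28.6 -56.7]
levelling turn (tool x,y): [-0.01   -0.0114]
[9.4, 17.4, 28.3] -0.026
[8.9, 17.6, 28.3] -0.026
```

>>> send_rows:
  plan: [-1,9,17,0,-0.005,-0.005,-0.026,-1,8,15,0,-0.005,-0.005,-0.024,-1,0,0,0,0,0,0,-1,0,0,25,0,0,0,-1,0,0,25,0,0,0,-1,0,0,0,0,0,0,-1,0,0,0,0,0,0]

```text
time: 33.85
position: [0.56, -0.0373, 0.0803]
tool_rot: [0.567, 0.824, -0.003, -0.005]
ft_force: [-0.3, -0.3, -2.3]
grip_width: 0.0479
```

```bash
python3 - <<'E'
from h import *
m,im,d=shot("wrist","w_trplace",None,1.3)
plan([.5674,-.0347,.0195],111)
E
```

```text
q6 after ~ -24.5 turn 0.0
rows 2 tilt [-0.0127  0.0015] psi 111.0 D [  7.7   2.5 -60.9]
levelling turn (tool x,y): [-0.0113 -0.0059]
[-0.2, 4.0, 30.4] -0.0
[-0.2, 4.0, 30.4] -0.0
```

View pics/w_trplace.png

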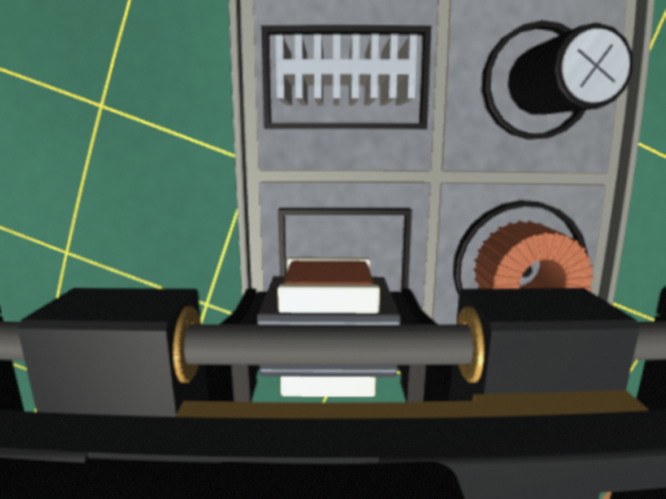

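```bash
python3 - <<'E'
from h import *
m,im,d=load("w_trplace")
a,b=at_z(m,284/1.3,214/1.3,.015),at_z(m,407/1.3,213/1.3,.015); e=b-a; L=np.linalg.norm(e); e/=L
th=np.arctan2(e[1],e[0]); print(L,np.degrees(th),(a+b)/2+.030*np.array([np.sin(th),-np.cos(th),0]))
z=.0803-.012+.038
print(at_z(m,328/1.3,298/1.3,z),at_z(m,328/1.3,386/1.3,z))
E
```

```text
0.06578590685729878 21.615290152527006 [ 0.56776364 -0.03369217  0.015     ]
[ 0.55371047 -0.02146628  0.1063    ] [ 0.56576479 -0.0528404   0.1063    ]
```

>>> send_rows:
  plan: [-1,0,6,0,-0.01,-0.005,0,-1,0,0,0,0,0,0,-1,0,0,15,0,0,0,-1,0,0,15,0,0,0,-1,0,0,6,0,0,0,-1,0,0,0,0,0,0,-1,0,0,0,0,0,0]

```text
time: 34.6
position: [0.5709, -0.0369, 0.05]
tool_rot: [0.567, 0.824, 0.002, 0.006]
ft_force: [0.3, -0.4, -2.5]
grip_width: 0.0478
```

```bash
python3 - <<'E'
from h import *
plan([.5676,-.0343,.0195],111)
E
```

```text
q6 after ~ -24.5 turn 0.1
rows 1 tilt [ 0.0122 -0.0034] psi 110.9 D [ -3.3   2.6 -30.5]
levelling turn (tool x,y): [0.0102 0.0075]
[3.6, -2.1, 30.5] -0.002
```

>>> send_rows:
  plan: [-1,3,-2,0,0.01,0.007,0,-1,0,0,0,0,0,0,-1,0,0,8,0,0,0,-1,0,0,8,0,0,0,-1,0,0,0,0,0,0,-1,0,0,0,0,0,0]

```text
time: 35.2
position: [0.569, -0.0349, 0.0344]
tool_rot: [0.567, 0.824, 0.0, 0.001]
ft_force: [0.1, -0.5, -2.8]
grip_width: 0.0478
```

```bash
python3 - <<'E'
from h import *
plan([.5676,-.0343,.0195],111)
E
```

```text
q6 after ~ -24.5 turn 0.1
rows 1 tilt [ 0.0027 -0.0011] psi 110.9 D [ -1.4   0.6 -14.9]
levelling turn (tool x,y): [0.0021 0.0019]
[1.0, -1.1, 14.9] -0.001
```

>>> send_rows:
  plan: [-1,1,-1,0,0.002,0.002,0,-1,0,0,5,0,0,0,-1,0,0,4,0,0,0,-1,0,0,2,0,0,0,-1,0,0,0,0,0,0,-1,0,0,0,0,0,0]

```text
time: 35.8
position: [0.5675, -0.0343, 0.0221]
tool_rot: [0.567, 0.824, -0.0, -0.0]
ft_force: [0.2, -0.2, -2.3]
grip_width: 0.0477
```

```bash
python3 - <<'E'
from h import *
plan([.5676,-.0343,.0195],111)
E
```

```text
q6 after ~ -24.5 turn 0.1
rows 1 tilt [-0.0006  0.0003] psi 110.9 D [ 0.1 -0.  -2.6]
levelling turn (tool x,y): [-0.0005 -0.0005]
[-0.1, 0.1, 2.6] -0.001
```

>>> send_rows:
  plan: [-1,0,0,1.5,0,0,0,-1,0,0,1.5,0,0,0]

```text
time: 36.0
position: [0.5678, -0.0343, 0.0195]
tool_rot: [0.567, 0.824, 0.0, 0.0]
ft_force: [-2.4, 0.8, 9.5]
grip_width: 0.0477
```

Contact at the expected height (0.0195). Release and retreat.

>>> send_rows:
  plan: [-1,0,0,0,0,0,0,0.7,0,0,0,0,0,0,0.7,0,0,0,0,0,0,0.7,0,0,0,0,0,0,0.7,0,0,0,0,0,0,0.7,0,0,0,0,0,0]

```text
time: 36.6
position: [0.5696, -0.0348, 0.021]
tool_rot: [0.567, 0.824, 0.001, 0.002]
ft_force: [-0.5, -0.2, -0.1]
grip_width: 0.0727
```

>>> send_rows:
  plan: [0.7,0,0,-10,0,0,0,0.7,0,0,-20,0,0,0,0.7,0,0,-40,0,0,0,0.7,0,0,-40,0,0,0,0.7,-30,0,-40,0,0,0,0.7,-40,0,-20,0,0,0,0.7,-40,0,-20,0,0,0,0.7,0,0,0,0,0,0]

```text
time: 37.4
position: [0.6083, -0.139, 0.2225]
tool_rot: [0.565, 0.825, -0.0, 0.003]
ft_force: [0.9, 0.6, 1.0]
grip_width: 0.0738
```

```bash
python3 - <<'E'
from h import *
m,im,d=shot("wrist","w_final",None,1.5)
for c in ((.625,.0945),(.5316,.0587),(.6604,.001),(.5676,-.0343)): blob(m,d,c,.02,.045)
m,im,d=shot("top","top_final",(80,90,440,290),2)
for c in ((.475,-.4255),(.489,.3985)): blob(m,d,c,.02,.05)
print(robot.get_obs()["position"],robot.get_obs()["grip_width"])
E
```

```text
Traceback (most recent call last):
  File "h.py", line 42, in blob
    t=np.percentile(P[:,2],85); Q=P[P[:,2]>t-.006]
IndexError: index -1 is out of bounds for axis 0 with size 0
```

View pics/w_final.png

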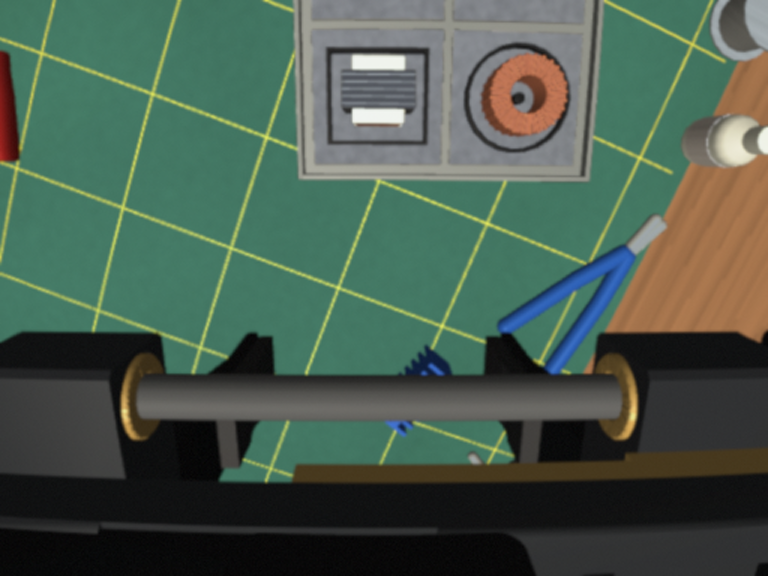

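The last wrist picture (1.5× px) shows the transformer in the square rim at (378,92) and the ring over the peg at (525,95), with the peg visible through the hole. I run the top view to check everything.

```bash
python3 - <<'E'
from h import *
m,im,d=load("w_final"); blob(m,d,(.5676,-.0343),.02,.045)
m,im,d=shot("top","top_final",(80,90,440,290),2)
for c in ((.625,.0945),(.5316,.0587),(.6604,.001),(.5676,-.0343),(.475,-.4255),(.489,.3985)):
    try: blob(m,d,c,.018,.045)
    except Exception as e: print(c,"hidden")
E
```

```text
510 ztop 0.0491 mean [ 0.5675 -0.034   0.0478] rect [567.6 -34.6] [46.6 40.9] 21.5
42 ztop 0.0614 mean [0.6272 0.0921 0.0599] rect [626.4  92.6] [30.7 30.2] 42.9
38 ztop 0.0489 mean [0.5327 0.0562 0.0471] rect [532.7  56.7] [58.  20.1] 21.8
66 ztop 0.04 mean [ 6.615e-01 -6.000e-04  3.890e-02] rect [ 6.625e+02 -3.000e-01] [46.8 48.1] 48.0
73 ztop 0.0506 mean [ 0.5677 -0.0348  0.0484] rect [567.9 -34.1] [47.4 40.8] 20.6
21 ztop 0.0383 mean [ 0.4757 -0.4269  0.0364] rect [ 475.9 -427. ] [19.6 19.5] 41.5
66 ztop 0.0422 mean [0.4881 0.3985 0.0405] rect [489.5 398.5] [60.3 25.4] 12.0
```

View pics/top_final.png

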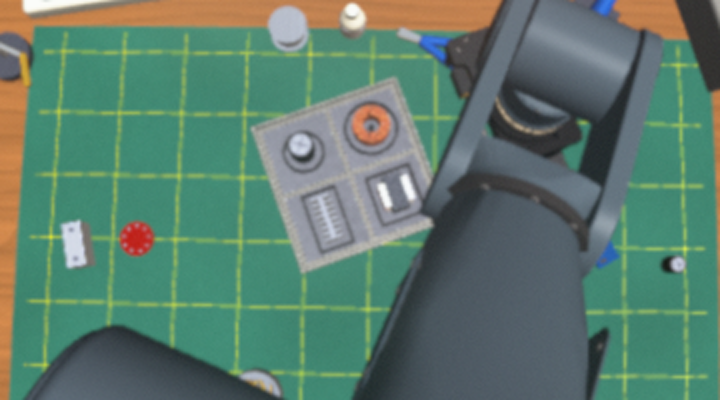

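The top view (2× crop) shows all four parts inside their rims: capacitor (301,147), heat sink (326,220), ring (371,125) and transformer (395,192). The small capacitor (675,263) and the plain block (75,244) have not moved. I hand in.

```bash
python3 -c "
from rig import robot
print(robot.hand_in())"
```

```text
the job is handed in; nothing more can be done
None
```

All four parts are in their tray inserts, placed in the order asked: capacitor, heat sink, ring over the peg, transformer. Each was lowered until it touched the floor (7 to 17 N at the wrist) before release. The job was handed in after about 37.5 s.

**Part heights:** the close wrist views put the tops at 59.7, 47.1, 39.7 and 49.1 mm, against 59, 47, 39 and 49 mm expected, so all stand upright on the insert floors.

**Position:** each part is centred to within about 2 mm. The heat sink and transformer are within about 1° of square to the tray.

**Left alone:** the small capacitor and the plain block are where they were, to within about 1 to 2 mm.

**Disagreements:** the top and wrist cameras differed by 2 to 4 mm in y on the tray positions, so I used the close wrist views for placing. In the last top view the heights read 1 to 2 mm high. My first final wrist check stopped with an error because the upper inserts were out of its view. The top view covered them instead.

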